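# Choose the denser viola neck blank

### The job

Of these two look-alike viola neck blanks I want the denser piece of maple for this instrument: lift each one to feel which is heavier, and seat the lighter fully home in either place of the stock rack. Finish while still holding the heavier one: keep it in the gripper, level and still, 15 to 20 cm above the bench, centred over the neck outline on the drawing and lined up with it (either end may be the scroll). Set the blanks down rather than letting them drop, and leave the other things on the bench where they are.

Things in the scene. Friction and masses are not known exactly. Their poses are not given: they have to be found in the camera images.
- neck_blank_a: maple viola neck blank on its flat side, 52 mm thick. Origin: mid-shaft, underside, z up; balances near x 9, y -8 mm. Shaft along x, 34 mm wide (y +-17), clear for gripping from x -50 to 65 mm. Heel: x -130 to -65, y -45 to 17; throat: x -78 to -50; scroll end: x 65 to 168, y -46 to 17. Blanks look alike and weigh 0.3 to 0.55 kg; one is over 0.1 kg heavier
- neck_blank_b: maple viola neck blank on its flat side, 52 mm thick. Origin: mid-shaft, underside, z up; balances near x 9, y -8 mm. Shaft along x, 34 mm wide (y +-17), clear for gripping from x -50 to 65 mm. Heel: x -130 to -65, y -45 to 17; throat: x -78 to -50; scroll end: x 65 to 168, y -46 to 17. Twin of the other blank but in weight; which is heavier is not told
- neck_rack: wooden stock rack fixed to the bench: base 150 x 270 x 18 mm, two notched boards 79 mm high standing across it, two places for blanks; origin under the middle of its base, x along the places
- slot_left (a point): left (+y) place of the fixed stock rack, empty at first: centre of its floor, 45 mm above the bench; x along it; seated, a blank's origin is here (+-14 mm along x fits). The shaft lies across two boards (14 mm thick, 60 mm clear between) in notches 42 mm wide, 34 deep, either way round, heel and scroll outside. Base board top 27 mm below. Places 120 mm apart
- slot_right (a point): right (-y) place of the fixed stock rack, empty at first: centre of its floor, 45 mm above the bench; x along it; seated, a blank's origin is here (+-14 mm along x fits). The shaft lies across two boards (14 mm thick, 60 mm clear between) in notches 42 mm wide, 34 deep, either way round, heel and scroll outside. Base board top 27 mm below. Places 120 mm apart
- drawing: full-size paper drawing fixed flat on the bench, 440 x 130 mm, 1 mm thick, with the outline of the neck drawn on it. Origin: the middle of the outline's shaft, at bench height, which is the middle of the sheet; x axis along the outline's shaft and the long side of the sheet, z up
- thumb_plane: brass thumb plane, 60 x 26 x 28 mm, lying on the drawing's near end as a paperweight; origin on its underside; a bystander, leave it in place
- spool_clamp: wooden spool clamp, 33 mm wide, 102 mm tall, standing on the drawing's far end as a paperweight; origin on its underside; a bystander, leave it in place
- glue_bottle: yellow glue bottle with orange cap, 56 mm wide, 120 mm tall; origin on its underside; a bystander, leave it in place
- polish_tin: flat round polish tin, red with a brass lid, 70 mm wide, 36 mm tall; origin on its underside; a bystander, leave it in place
- gouge: carving gouge with dark handle, 260 mm long, 28 mm high, lying along its x axis (origin under the handle, 40 mm from its butt); origin on its underside; a bystander, leave it in place
- try_square: small try square lying flat, dark wooden stock 100 mm, steel blade 150 mm, 14 mm high (origin under the middle of the blade); origin on its underside; a bystander, leave it in place
- g_clamp: green G-clamp lying flat, about 140 x 95 mm, 22 mm high; origin on its underside; a bystander, leave it in place

How it is judged:
By the outcome, as a careful person would: the job done as asked, in the order asked, and still so for the second after the job is handed in, while the arm keeps its last pose, push and grip.
It also fails if it takes over 72 s, if anything falls off the work surface, if the arm or the gripper's body presses on something with over 40 N, if the wrist force passes 120 N, or if a joint passes its speed limit or range.

### The arm

A 6-joint arm with a two-finger parallel gripper is mounted at the origin on the work surface. World frame = base frame: x ahead of the robot, y to its left, z up, the work surface at z = 0. Lengths are in m, angles in rad, forces in N, time in s.
With the tool pointing down it reaches from about 0.35 to 0.975 m from the base axis. Payload 4.9 kg.
Tool frame: the origin (TCP) lies at the very end of the fingers, on their centre line; the grasp point (between the pads) lies 19 mm behind it; z points along the fingers, x is the direction in which the jaws open and shut, and the axes are right-handed (so a half turn about z gives the same grasp; the last joint's range is limited). The gripper opens to 85 mm and grips with 20 to 120 N. Pads are 22 mm wide; open, the fingers measure 114 mm over their backs; the gripper's body (76 mm by 85 mm) begins 54 mm behind the grasp point. The pads swing forward as they close: fully open they stand 13 mm farther back than shut.
Start: joints at [1.184, 0.053, 1.613, -0, 1.476, -0.119], TCP at [0.165, 0.603, 0.231] pointing down, gripper open.
Joint ranges: [-3.01, 3.01], [-1.01, 2.22], [0.06, 2.58], [-1.02, 4.17], [0.09, 2.62], [-3.14, 3.14]. Speed limits (rad/s): [2.57, 2.57, 3.14, 3.14, 3.14, 3.14].

### API

Orientations are given as a rotation vector (axis times angle).
In Python, from station import ctrl, get_image, calibration, job gives the robot as it stands.
- The arm moves only by the tool jog_arm, never from a script. Its argument "deltas" is a list of rows, each a list of 3 entries, a list of its own where there are three numbers: the turn, a rotation vector about the tool's x, y, z in degrees, then the shift along the tool's x, y, z in m, then the finger opening in m, from 0 to 0.0854. In form: [[[ax, ay, az], [tx, ty, tz], gripper], ...]. A call has 1 to 12 rows; each row is the pose to reach, as a shift and turn from the pose commanded when the call began, along the tool's axes at that moment; what a row does not reach only later rows make up. A row lasts 1/12 s, in which the tool goes at most 41.7 mm and 7.16 degrees, less where a joint would pass 70% of its speed; a pose out of reach is approached as far as the arm can. A call with a gripper value outside its range is refused whole. The fingers move at their own pace and stop on an object; "squeeze" is the grip in N (left out, the last holds). Time passes only in rows, so rows that repeat a pose let the fingers close. It gives the time, the measured TCP pose, the force and the opening at its end, in the units of the state.
- ctrl.get_obs(): the state, without advancing time (a new reading comes with each control period).
- get_image(name): name is "scene" or "top" or "wrist"; returns the picture (384x512x3 uint8, red, green, blue); there is no depth.
- calibration(name): a dict with "mtx" (3x3 intrinsics, pixels), "origin" and "rotation" of the camera in the world; the wrist camera has in their place "tool_from_camera" (4x4, takes a point from camera to tool coordinates, whose origin is the TCP and whose axes are the tool frame's). Camera axes: x right, y up, looking along -z (the intrinsics and any distortion apply to the point x, -y, -z); pixel columns grow to the right and rows downward; lengths in m; the calibration is good to about 2 mm. A picture is of the moment at which its call begins: read the wrist's pose just before it. calibration takes no time and is no camera call.
- job.finish_job(): hands the job in, once; it reports no verdict.
The state is a dict: "t": time; "q": joint angles; "dq": joint speeds; "effort": joint torques, N m; "tool_pos": TCP position; "tool_rot": TCP orientation; "contact_force": force on the tool from outside, world axes, zero at the start; "wrist_torque": the same for the moment, N m; "opening": finger opening in m.
Only numpy, scipy, OpenCV 4.12 (cv2) and the standard library are available. Lean on these libraries where they do the work, as an engineer would, in place of code of your own. Each camera call takes 0.05 s, during which the arm holds its last target.

## Working session

There is one attempt and no reset: what is moved stays moved. The work goes in short steps, Python scripts to look and compute and a tool call to move; the robot and the scene stay as the last step left them, time stands still between calls to the robot, and variables do not carry over. Pictures are saved under pics/ and viewed, and the job is handed in when it is done.

Besides the shell and the picture viewer there is one more tool, called after "Call:" as name(argument=value, ...) on one line, values as JSON. jog_arm: Moves the arm, as the interface text tells. Its arguments: {"type":"object","properties":{"deltas":{"type":"array","items":{"type":"array"}},"squeeze":{"type":"number"}},"required":["deltas"]}

```bash
ls; mkdir -p pics; python3 - <<'E'
from station import ctrl,get_image,calibration,job
import cv2
o=ctrl.get_obs()
for k,v in o.items(): print(k,v)
for n in ["scene","top"]:
    im=get_image(n); cv2.imwrite(f"pics/{n}0.png",cv2.resize(im[:,:,::-1],(800,600),interpolation=cv2.INTER_CUBIC))
for n in ["scene","top","wrist"]: print(n,calibration(n))
E
```

```text
pics
t 0.0
q [ 1.18398864e+00  5.33908867e-02  1.61429515e+00 -2.35259820e-05
  1.47596442e+00 -1.19001137e-01]
dq [ 0.00130634 -0.00071335  0.00055351 -0.00207813  0.00036755  0.00076586]
effort [ 2.06234348e-03 -3.93664062e+01 -3.70186579e+01  6.02891100e-05
  6.72527152e-03 -1.26385405e-05]
tool_pos [0.1651586  0.60214585 0.23004122]
tool_rot [ 2.49727617  1.90434207 -0.00276523]
contact_force [ 0.34526851  0.30851978 -0.75790998]
wrist_torque [ 0.00826465  0.0265514  -0.03241728]
opening 0.0853061854227711
scene {'mtx': array([[388.9032714 ,   0.        , 252.40745864],
       [  0.        , 388.9032714 , 192.18516314],
       [  0.        ,   0.        ,   1.        ]]), 'origin': array([1.13030061, 0.29104891, 0.75553382]), 'rotation': array([0.43619471, 0.85097843, 2.01001701])}
top {'mtx': array([[360.8497017 ,   0.        , 256.53767704],
       [  0.        , 360.8497017 , 184.83485341],
       [  0.        ,   0.        ,   1.        ]]), 'origin': array([ 0.348655  , -0.12931821,  0.96219054]), 'rotation': array([ 0.17455015, -0.13142286, -1.58149855])}
wrist {'mtx': array([[343.00412723,   0.        , 253.50411281],
       [  0.        , 343.00412723, 192.71355754],
       [  0.        ,   0.        ,   1.        ]]), 'tool_from_camera': array([[ 9.99998018e-01, -1.98882574e-03, -8.83450856e-05,
        -1.15975214e-03],
       [-1.92367203e-03, -9.53907821e-01, -3.00093598e-01,
        -7.69587637e-02],
       [ 5.12560804e-04,  3.00093174e-01, -9.53909757e-01,
        -1.43215601e-01],
       [ 0.00000000e+00,  0.00000000e+00,  0.00000000e+00,
         1.00000000e+00]])}
```

View pics/top0.png

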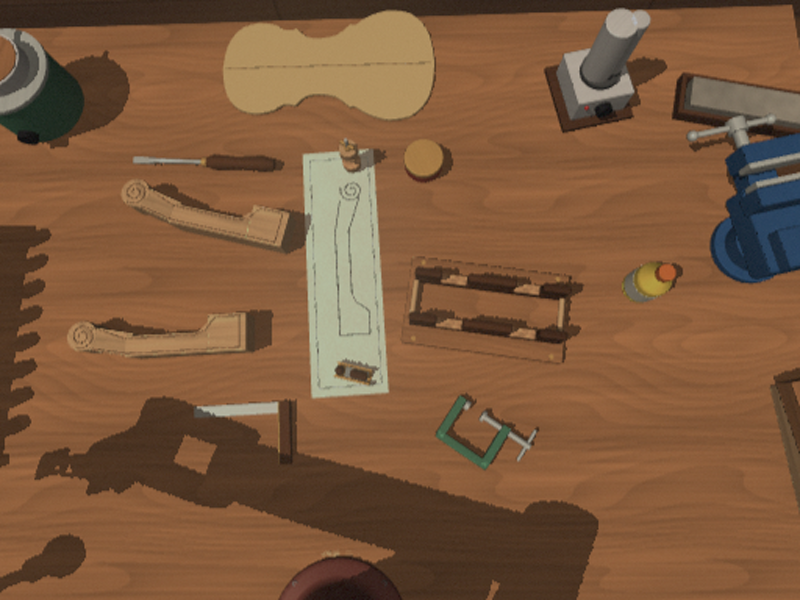

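View pics/scene0.png

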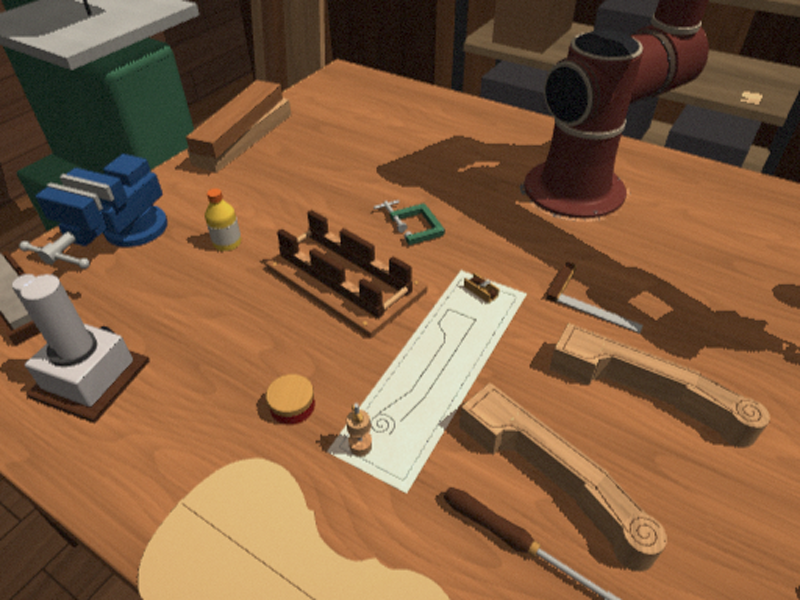

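```bash
cat > h.py <<'E'
import numpy as np, cv2
from scipy.spatial.transform import Rotation as R
from station import ctrl,get_image,calibration,job
def campose(n,obs=None):
    c=calibration(n)
    if n=="wrist":
        T=np.eye(4);T[:3,:3]=R.from_rotvec(obs["tool_rot"]).as_matrix();T[:3,3]=obs["tool_pos"]
        T=T@c["tool_from_camera"]; return c["mtx"],T[:3,3],T[:3,:3]
    return c["mtx"],c["origin"],R.from_rotvec(c["rotation"]).as_matrix()
def proj(P,cam):
    K,o,Rm=cam; p=(np.atleast_2d(P)-o)@Rm; x=p[:,0]/-p[:,2]; y=-p[:,1]/-p[:,2]
    return np.c_[K[0,0]*x+K[0,2],K[1,1]*y+K[1,2]]
def unproj(uv,z,cam):
    K,o,Rm=cam; uv=np.atleast_2d(uv).astype(float)
    d=np.c_[(uv[:,0]-K[0,2])/K[0,0],-(uv[:,1]-K[1,2])/K[1,1],-np.ones(len(uv))]@Rm.T
    z=np.broadcast_to(z,len(uv)); s=(z-o[2])/d[:,2]; return o+d*s[:,None]
def crop(im,u0,v0,w,h,s,name):
    c=im[v0:v0+h,u0:u0+w,::-1]; c=cv2.resize(c,None,fx=s,fy=s,interpolation=cv2.INTER_CUBIC)
    cv2.imwrite("pics/"+name,c)
E
python3 - <<'E'
from h import *
im=get_image("top"); np.save("top.npy",im)
crop(im,35,100,165,140,4.8,"t_blanks.png")
crop(im,190,85,190,170,4,"t_rack.png")
E
```

```text
(no output)
```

View pics/t_blanks.png

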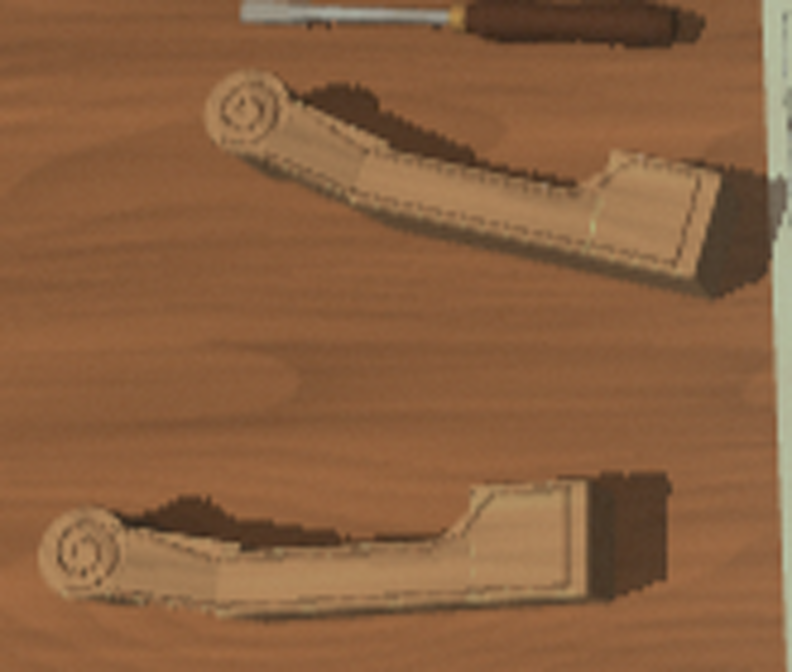

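View pics/t_rack.png

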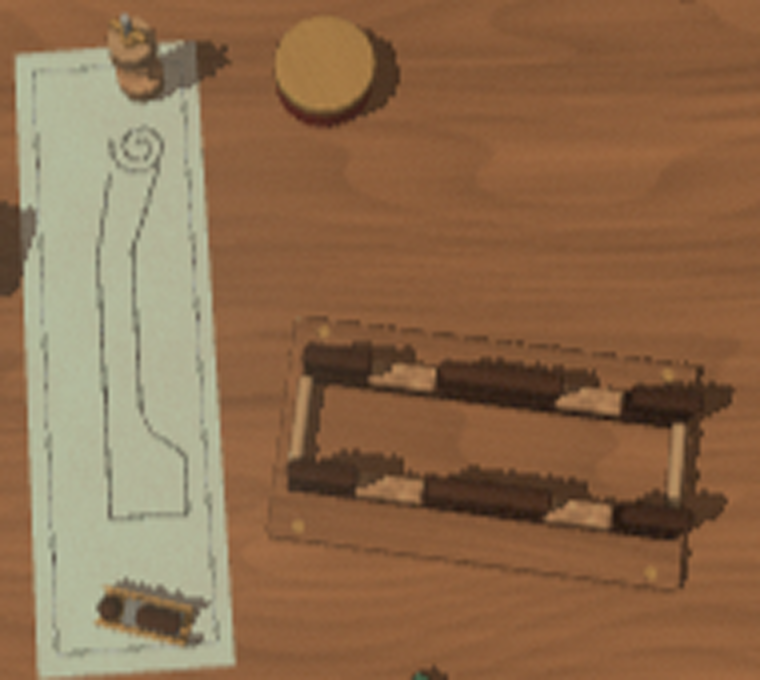

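```bash
cat > fit.py <<'E'
from h import *
from scipy.optimize import least_squares
def fit(loc,uv,cam,guess):
    loc=np.array(loc,float);uv=np.array(uv,float)
    def f(p):
        c,s=np.cos(p[2]),np.sin(p[2])
        W=np.c_[p[0]+c*loc[:,0]-s*loc[:,1],p[1]+s*loc[:,0]+c*loc[:,1],loc[:,2]]
        return (proj(W,cam)-uv).ravel()
    r=least_squares(f,guess); return r.x,r.fun.reshape(-1,2)
E
python3 - <<'E'
from fit import *
cam=campose("top")
B=lambda uv:np.array(uv)/4.8+[35,100]
A=lambda uv:np.array(uv)/4+[190,85]
loc=np.array([(-130,-45,52),(-130,17,52),(65,17,52)])/1000
for n,uv in dict(U=[(720,172),(693,278),(352,198)],L=[(588,482),(588,598),(218,612)]).items():
    p,r=fit(loc,B(uv),cam,[.6,.3,1.57]); print(n,p.round(4),np.degrees(p[2]),r.round(1).tolist())
d=np.array([(220,65,1),(220,-65,1),(-220,-65,1),(-220,65,1)])/1000
p,r=fit(d,A([(15,55),(195,42),(235,665),(40,678)]),cam,[.5,0,0]);print("draw",p.round(4),np.degrees(p[2]),r.round(1).tolist())
k=np.array([(75,135,18),(75,-135,18),(-75,-135,18),(-75,135,18)])/1000
p,r=fit(k,A([(293,318),(703,366),(684,585),(268,535)]),cam,[.5,-.2,0]);print("rack",p.round(4),np.degrees(p[2]),r.round(1).tolist())
print(unproj(B([(245,110),(82,553)]),.052,cam).round(4))
# objects
print("spool",unproj(A([(132,30)]),.1,cam).round(3),"tin",unproj(A([(325,65)]),.036,cam).round(3),"plane",unproj(A([(148,608)]),.028,cam).round(3))
E
```

```text
U [0.6536 0.2196 1.3172] 75.46739734077282 [[0.2, -0.0], [-0.7, -0.2], [0.5, 0.2]]
L [0.4443 0.2789 1.593 ] 91.27198789796914 [[-0.1, 0.0], [-0.5, 0.0], [0.6, 0.0]]
draw [ 0.5771 -0.0047  0.0565] 3.235473350059046 [[-0.1, -0.0], [0.1, -0.3], [0.3, -0.0], [-0.3, 0.3]]
rack [ 0.4986 -0.249  -0.1394] -7.9865681704092335 [[0.8, -0.5], [-0.8, -0.8], [-0.1, 0.8], [0.1, 0.5]]
[[0.7073 0.3527 0.052 ]
 [0.4586 0.4215 0.052 ]]
spool [[ 0.762 -0.024  0.1  ]] tin [[ 0.764 -0.149  0.036]] plane [[ 0.398 -0.027  0.028]]
```

```bash
cat > go.py <<'E'
from h import *
def delta(pos,hdeg,obs=None):
    o=obs or ctrl.get_obs()
    Rc=R.from_rotvec(o["tool_rot"]); h=np.radians(hdeg)
    X=np.array([np.cos(h),np.sin(h),0]);Z=np.array([0,0,-1.]);Y=np.cross(Z,X)
    Rt=R.from_matrix(np.c_[X,Y,Z])
    rv=np.degrees((Rc.inv()*Rt).as_rotvec()); t=Rc.inv().apply(np.array(pos)-o["tool_pos"])
    print("turn",rv.round(2).tolist(),"shift",t.round(4).tolist(),"rows>=",max(np.linalg.norm(rv)/7.16,np.linalg.norm(t)/.0417).round(1))
def st():
    o=ctrl.get_obs(); X=R.from_rotvec(o["tool_rot"]).as_matrix()
    print("t",round(o["t"],2),"pos",o["tool_pos"].round(4),"h",np.degrees(np.arctan2(X[1,0],X[0,0])).round(2),"zax",X[:,2].round(4),"F",o["contact_force"].round(2),"tq",o["wrist_torque"].round(3),"open",round(o["opening"],4),"q6",o["q"][5].round(2))
    return o
E
python3 - <<'E'
from go import *
st(); delta([.4441,.288,.2],1.3)
cam=campose("top")
print(unproj(np.array([(195,410),(280,408),(280,400),(290,462)])/800*512,.014,cam).round(3))
E
```

```text
t 0.15 pos [0.1652 0.6023 0.2303] h 74.65 zax [-6.0e-04 -1.5e-03 -1.0e+00] F [-0.31 -0.24 -0.72] tq [-0.039  0.02  -0.014] open 0.0855 q6 -0.12
turn [0.05, 0.09, 73.35] shift [-0.2292, 0.3521, 0.0306] rows>= 10.2
[[0.337 0.24  0.014]
 [0.338 0.098 0.014]
 [0.351 0.099 0.014]
 [0.252 0.08  0.014]]
```

Call:
jog_arm(deltas=[[[0,0,7],[-0.022,0.034,0.003],0.08],[[0,0,14],[-0.044,0.067,0.006],0.075],[[0,0,21],[-0.065,0.1,0.009],0.07],[[0,0,28],[-0.087,0.134,0.012],0.065],[[0,0,35],[-0.109,0.168,0.015],0.065],[[0,0,42],[-0.131,0.201,0.018],0.065],[[0,0,49],[-0.153,0.235,0.021],0.065],[[0,0,56],[-0.175,0.268,0.024],0.065],[[0,0,63],[-0.196,0.302,0.027],0.065],[[0,0,69],[-0.215,0.331,0.03],0.065],[[0,0,73.35],[-0.229,0.352,0.031],0.065],[[0,0,73.35],[-0.229,0.352,0.031],0.065]])

```text
t: 1.15
tool_pos: [0.4464, 0.2853, 0.1996]
tool_rot: [3.14, 0.024, 0.0]
contact_force: [0.2, 0.6, -0.0]
opening: 0.0647
```

```bash
python3 - <<'E'
from go import *
o=st(); im=get_image("wrist"); np.savez("w1.npz",im=im,p=o["tool_pos"],r=o["tool_rot"])
cv2.imwrite("pics/w1.png",cv2.resize(im[:,:,::-1],(800,600),interpolation=cv2.INTER_CUBIC))
st()
E
```

```text
t 1.15 pos [0.4464 0.2853 0.1996] h 0.89 zax [ 0.     -0.0018 -1.    ] F [ 0.19  0.63 -0.02] tq [ 0.009  0.016 -0.046] open 0.0647 q6 0.41
t 1.2 pos [0.4452 0.287  0.1998] h 1.1 zax [-9.e-04 -4.e-04 -1.e+00] F [-0.22 -0.39 -0.2 ] tq [-0.041  0.073  0.026] open 0.065 q6 0.41
```

View pics/w1.png

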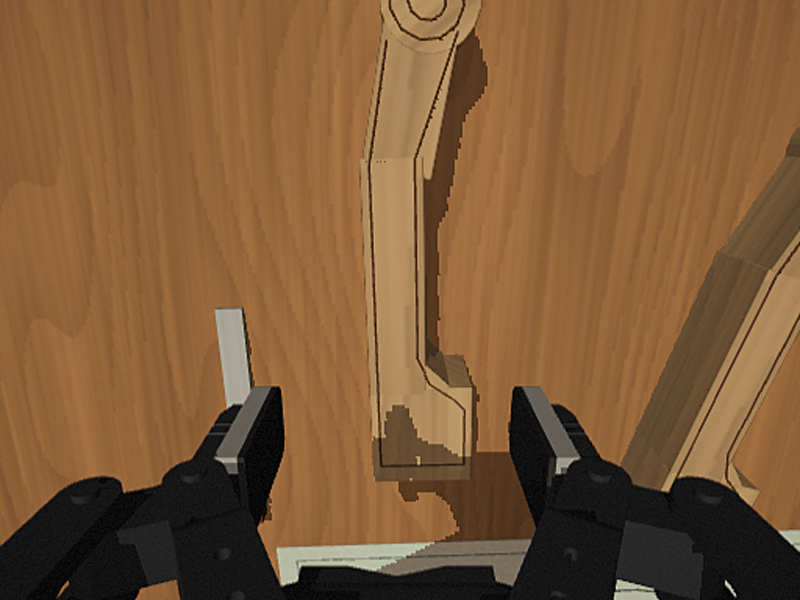

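```bash
python3 - <<'E'
from fit import *
d=np.load("w1.npz"); cam=campose("wrist",dict(tool_pos=d["p"],tool_rot=d["r"]))
loc=np.array([(-130,-45,52),(-130,17,52),(65,17,52)])/1000
p,r=fit(loc,np.array([(470,480),(374,478),(363,160)])/1.5625,cam,[.44,.28,1.57]);print(p.round(4),np.degrees(p[2]),r.tolist())
from go import *
h=p[2]; P=p[:2]+.009*np.array([np.cos(h),np.sin(h)]);print(P)
o=st(); delta([P[0],P[1],.06],np.degrees(h)-90,o); delta([P[0],P[1],.008],np.degrees(h)-90,o)
crop(d["im"],200,60,130,260,2.3,"w1c.png")
E
```

```text
[0.4467 0.2811 1.5998] 91.66358862357069 [[0.25196538005144475, -1.755054585655273], [-0.7471109089267713, 0.11589846275813898], [0.40979216052900824, 1.1312535939309072]]
[0.44647812 0.29011096]
t 1.2 pos [0.4452 0.287  0.1998] h 1.1 zax [-9.e-04 -4.e-04 -1.e+00] F [-0.22 -0.39 -0.2 ] tq [-0.041  0.073  0.026] open 0.065 q6 0.41
turn [0.02, 0.05, -0.57] shift [0.0015, -0.0032, 0.1398] rows>= 3.4
turn [0.02, 0.05, -0.57] shift [0.0015, -0.0032, 0.1918] rows>= 4.6
```

View pics/w1c.png

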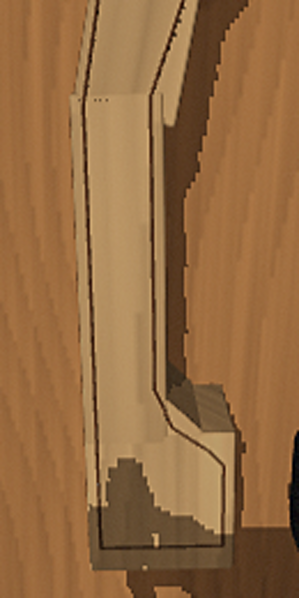

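```bash
cat >> go.py <<'E'
def weigh(n=10):
    F=[];T=[];E=[]
    for i in range(n):
        o=ctrl.get_obs();F.append(o["contact_force"]);T.append(o["wrist_torque"]);E.append(o["effort"]);get_image("wrist")
    F=np.array(F);T=np.array(T);E=np.array(E)
    print("F",F.mean(0).round(3),"sd",F.std(0).round(2),"T",T.mean(0).round(3),"eff",E.mean(0).round(3)[[1,2]]); st()
E
python3 - <<'E'
from go import *
weigh(8); delta([.4459,.2895,.2],1.5)
E
```

```text
F [-0.143  0.047  0.001] sd [0.56 0.47 0.51] T [-0.023  0.008  0.01 ] eff [-29.618 -36.598]
t 1.6 pos [0.4436 0.2895 0.2003] h 1.41 zax [ 0.  0. -1.] F [ 0.6   0.23 -0.45] tq [ 0.054 -0.006 -0.028] open 0.0648 q6 0.41
turn [-0.0, -0.0, -0.09] shift [0.0023, 0.0, 0.0003] rows>= 0.1
```

Call:
jog_arm(deltas=[[[0,0,0],[0.002,0,0.03],0.065],[[0,0,0],[0.002,0,0.06],0.065],[[0,0,0],[0.002,0,0.09],0.065],[[0,0,0],[0.002,0,0.115],0.065],[[0,0,0],[0.002,0,0.135],0.065],[[0,0,0],[0.002,0,0.155],0.065],[[0,0,0],[0.002,0,0.17],0.065],[[0,0,0],[0.002,0,0.182],0.065],[[0,0,0],[0.002,0,0.19],0.065],[[0,0,0],[0.002,0,0.191],0.065]])

```text
t: 2.43
tool_pos: [0.4451, 0.2886, 0.0078]
tool_rot: [3.14, 0.037, -0.004]
contact_force: [0.3, -0.0, -0.2]
opening: 0.065
```

```bash
python3 - <<'E'
from go import *
im=get_image("wrist");cv2.imwrite("pics/w2.png",im[:,:,::-1]); st()
E
```

```text
t 2.48 pos [0.4457 0.2888 0.0087] h 1.33 zax [-1.2e-03 -5.0e-04 -1.0e+00] F [-0.79 -0.21  0.26] tq [ 0.013 -0.031 -0.029] open 0.0647 q6 0.41
```

View pics/w2.png

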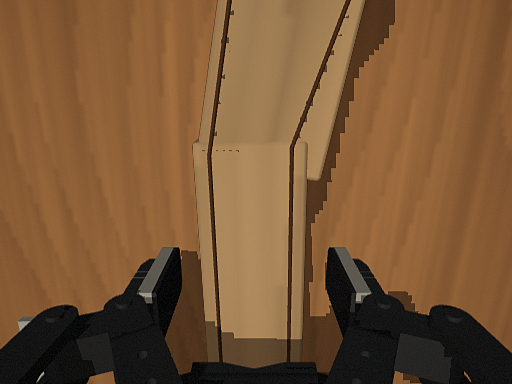

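Call:
jog_arm(deltas=[[[0,0,0],[0,0,0],0.05],[[0,0,0],[0,0,0],0.042],[[0,0,0],[0,0,0],0.036],[[0,0,0],[0,0,0],0.03],[[0,0,0],[0,0,0],0.025],[[0,0,0],[0,0,0],0.02],[[0,0,0],[0,0,0],0.02]], squeeze=70)

```text
t: 3.07
tool_pos: [0.4469, 0.2893, 0.0107]
tool_rot: [-3.14, -0.036, -0.002]
contact_force: [-2.2, 0.2, 5.9]
opening: 0.0335
```

Call:
jog_arm(deltas=[[[0,0,0],[0,0,-0.003],0.02],[[0,0,0],[0,0,-0.01],0.02],[[0,0,0],[0,0,-0.02],0.02],[[0,0,0],[0,0,-0.035],0.02],[[0,0,0],[0,0,-0.05],0.02],[[0,0,0],[0,0,-0.06],0.02],[[0,0,0],[0,0,-0.068],0.02],[[0,0,0],[0,0,-0.072],0.02],[[0,0,0],[0,0,-0.072],0.02],[[0,0,0],[0,0,-0.072],0.02]])

```text
t: 3.9
tool_pos: [0.446, 0.2886, 0.081]
tool_rot: [3.141, 0.036, -0.001]
contact_force: [-0.1, -0.5, -4.1]
opening: 0.0331
```

```bash
python3 - <<'E'
from go import *
im=get_image("wrist");cv2.imwrite("pics/w3.png",im[:,:,::-1]); weigh(16); 
E
```

```text
F [-0.048 -0.218 -3.216] sd [0.34 0.44 0.51] T [-0.006  0.017 -0.012] eff [-33.998 -35.169]
t 4.75 pos [0.4462 0.2888 0.0813] h 1.31 zax [ 1.e-04  0.e+00 -1.e+00] F [-0.28 -0.22 -3.04] tq [-0.047  0.057 -0.012] open 0.0336 q6 0.41
```

View pics/w3.png

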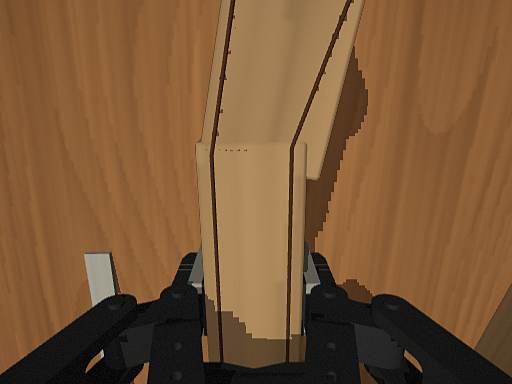

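Call:
jog_arm(deltas=[[[0,0,0],[0,0,0.015],0.02],[[0,0,0],[0,0,0.03],0.02],[[0,0,0],[0,0,0.045],0.02],[[0,0,0],[0,0,0.057],0.02],[[0,0,0],[0,0,0.064],0.02],[[0,0,0],[0,0,0.068],0.02],[[0,0,0],[0,0,0.07],0.02],[[0,0,0],[0,0,0.071],0.02],[[0,0,0],[0,0,0.072],0.02],[[0,0,0],[0,0,0.072],0.02]])

```text
t: 5.58
tool_pos: [0.4468, 0.289, 0.0107]
tool_rot: [-3.141, -0.036, -0.001]
contact_force: [-4.6, -0.9, 3.0]
opening: 0.0334
```

```bash
python3 - <<'E'
from go import *
st()
E
```

```text
t 5.58 pos [0.4468 0.289  0.0107] h 1.31 zax [ 6.e-04  3.e-04 -1.e+00] F [-4.59 -0.91  3.  ] tq [-0.253  0.743  0.009] open 0.0334 q6 0.41
```

Call:
jog_arm(deltas=[[[0,0,0],[0,0,0],0.04],[[0,0,0],[0,0,0],0.05],[[0,0,0],[0,0,0],0.06],[[0,0,0],[0,0,0],0.065],[[0,0,0],[0,0,-0.015],0.065],[[0,0,0],[0,0,-0.045],0.065],[[0,0,0],[0,0,-0.08],0.065],[[0,0,0],[0,0,-0.12],0.065],[[0,0,0],[0,0,-0.16],0.065],[[0,0,0],[0,0,-0.19],0.065]])

```text
t: 6.42
tool_pos: [0.4472, 0.2892, 0.2035]
tool_rot: [-3.139, -0.036, -0.007]
contact_force: [1.5, 0.8, 0.0]
opening: 0.0645
```

```bash
python3 - <<'E'
from go import *
o=st();delta([.6559,.2283,.2],-14.5)
E
```

```text
t 6.42 pos [0.4472 0.2892 0.2035] h 1.31 zax [ 0.0042  0.002  -1.    ] F [1.54 0.81 0.05] tq [ 0.025 -0.024  0.06 ] open 0.0645 q6 0.41
turn [-0.14, -0.23, 15.81] shift [0.2072, 0.0657, 0.0042] rows>= 5.2
```

Call:
jog_arm(deltas=[[[0,0,3],[0.035,0.011,0],0.065],[[0,0,6],[0.07,0.022,0],0.065],[[0,0,9],[0.105,0.033,0],0.065],[[0,0,12],[0.14,0.044,0],0.065],[[0,0,14],[0.175,0.055,0],0.065],[[0,0,15.8],[0.207,0.066,0],0.065],[[0,0,15.8],[0.207,0.066,0],0.065],[[0,0,15.8],[0.207,0.066,0],0.065]])

```text
t: 7.08
tool_pos: [0.6557, 0.2266, 0.1984]
tool_rot: [3.116, -0.399, -0.002]
contact_force: [-0.6, -0.6, -0.3]
opening: 0.0651
```

```bash
python3 - <<'E'
from go import *
o=st(); im=get_image("wrist"); np.savez("w4.npz",im=im,p=o["tool_pos"],r=o["tool_rot"])
cv2.imwrite("pics/w4.png",cv2.resize(im[:,:,::-1],(800,600),interpolation=cv2.INTER_CUBIC))
t=get_image("top"); np.save("top2.npy",t); crop(t,35,100,165,140,4.8,"t2_blanks.png")
weigh(8)
E
```

```text
t 7.08 pos [0.6557 0.2266 0.1984] h -14.59 zax [-1.1e-03 -1.0e-04 -1.0e+00] F [-0.55 -0.64 -0.26] tq [-0.038  0.019 -0.017] open 0.0651 q6 0.48
F [-0.041 -0.249 -0.021] sd [0.45 0.44 0.39] T [-0.002 -0.012 -0.017] eff [-46.252 -36.708]
t 7.58 pos [0.6543 0.2279 0.1997] h -14.46 zax [ 4.e-04  1.e-04 -1.e+00] F [ 1.04 -0.31 -0.  ] tq [-0.003 -0.029  0.019] open 0.065 q6 0.48
```

View pics/w4.png

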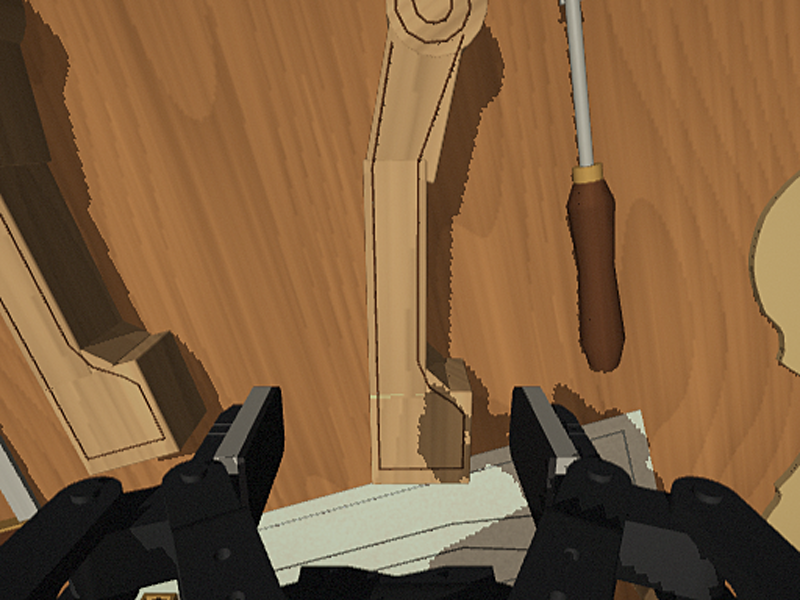

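View pics/t2_blanks.png

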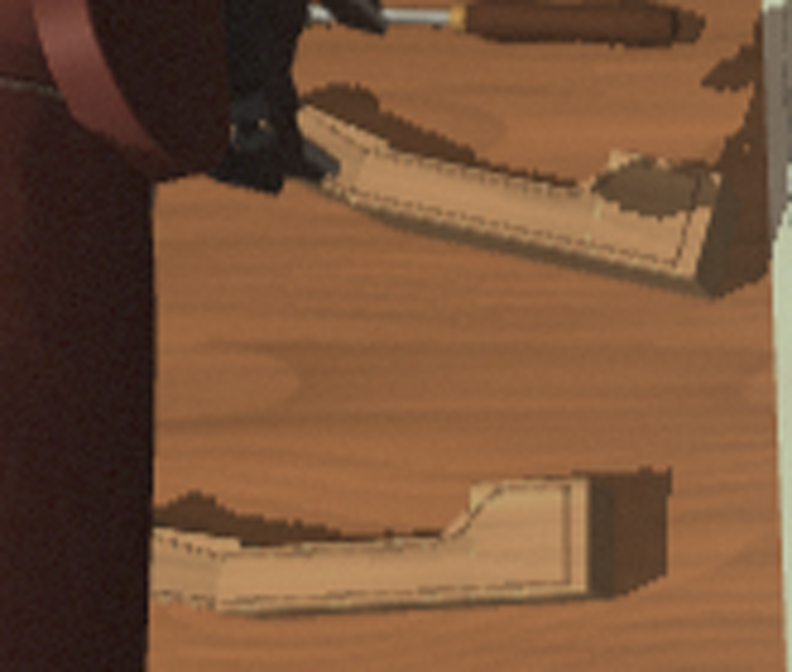

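```bash
python3 - <<'E'
from fit import *
from go import *
d=np.load("w4.npz"); cam=campose("wrist",dict(tool_pos=d["p"],tool_rot=d["r"]))
loc=np.array([(-130,-45,52),(-130,17,52),(65,17,52)])/1000
p,r=fit(loc,np.array([(469,483),(372,482),(364,160)])/1.5625,cam,[.65,.22,1.3]);print(p.round(4),np.degrees(p[2]),r.round(1).tolist())
h=p[2]; P=p[:2]+.009*np.array([np.cos(h),np.sin(h)]);print(P)
o=st(); delta([P[0],P[1],.009],np.degrees(h)-90,o);delta([.6559,.2283,.009],-14.5,o)
E
```

```text
[0.655  0.2218 1.3216] 75.72412634147449 [[0.0, -1.8], [-0.5, -1.1], [0.4, 2.0]]
[0.65718573 0.23052288]
t 7.58 pos [0.6543 0.2279 0.1997] h -14.46 zax [ 4.e-04  1.e-04 -1.e+00] F [ 1.04 -0.31 -0.  ] tq [-0.003 -0.029  0.019] open 0.065 q6 0.48
turn [-0.01, -0.02, -0.18] shift [0.0021, -0.0033, 0.1907] rows>= 4.6
turn [-0.01, -0.02, 0.04] shift [0.0014, -0.0008, 0.1907] rows>= 4.6
```

Call:
jog_arm(deltas=[[[0,0,0],[0.002,-0.002,0.03],0.065],[[0,0,0],[0.002,-0.002,0.06],0.065],[[0,0,0],[0.002,-0.002,0.09],0.065],[[0,0,0],[0.002,-0.002,0.115],0.065],[[0,0,0],[0.002,-0.002,0.135],0.065],[[0,0,0],[0.002,-0.002,0.155],0.065],[[0,0,0],[0.002,-0.002,0.17],0.065],[[0,0,0],[0.002,-0.002,0.182],0.065],[[0,0,0],[0.002,-0.002,0.189],0.065],[[0,0,0],[0.002,-0.002,0.19],0.065],[[0,0,0],[0.002,-0.002,0.19],0.065]])

```text
t: 8.5
tool_pos: [0.6574, 0.229, 0.0096]
tool_rot: [-3.116, 0.396, -0.001]
contact_force: [0.2, 0.2, -0.1]
opening: 0.0645
```

```bash
python3 - <<'E'
from go import *
im=get_image("wrist");cv2.imwrite("pics/w5.png",im[:,:,::-1]); st()
E
```

```text
t 8.55 pos [0.6579 0.2292 0.0104] h -14.49 zax [ 1.7e-03  4.0e-04 -1.0e+00] F [0.09 0.14 0.24] tq [ 0.044 -0.016 -0.009] open 0.065 q6 0.48
```

View pics/w5.png

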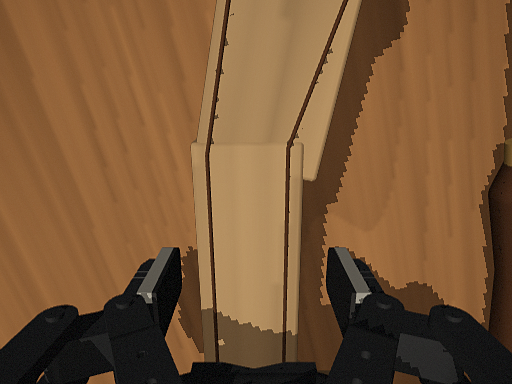

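Call:
jog_arm(deltas=[[[0,0,0],[-0.0015,0,0.001],0.05],[[0,0,0],[-0.0015,0,0.001],0.042],[[0,0,0],[-0.0015,0,0.001],0.036],[[0,0,0],[-0.0015,0,0.001],0.03],[[0,0,0],[-0.0015,0,0.001],0.025],[[0,0,0],[-0.0015,0,0.001],0.02],[[0,0,0],[-0.0015,0,0.001],0.02]], squeeze=70)

```text
t: 9.13
tool_pos: [0.6563, 0.2295, 0.0094]
tool_rot: [-3.116, 0.396, -0.002]
contact_force: [-0.3, -0.1, 5.9]
opening: 0.0333
```

Call:
jog_arm(deltas=[[[0,0,0],[0,0,-0.003],0.02],[[0,0,0],[0,0,-0.01],0.02],[[0,0,0],[0,0,-0.02],0.02],[[0,0,0],[0,0,-0.035],0.02],[[0,0,0],[0,0,-0.05],0.02],[[0,0,0],[0,0,-0.06],0.02],[[0,0,0],[0,0,-0.068],0.02],[[0,0,0],[0,0,-0.072],0.02],[[0,0,0],[0,0,-0.072],0.02],[[0,0,0],[0,0,-0.072],0.02]])

```text
t: 9.97
tool_pos: [0.6555, 0.2293, 0.0803]
tool_rot: [3.116, -0.396, -0.0]
contact_force: [-0.1, -0.4, -4.9]
opening: 0.0329
```

```bash
python3 - <<'E'
from go import *
weigh(16)
E
```

```text
F [-0.125  0.216 -4.856] sd [0.42 0.48 0.56] T [ 0.022  0.032 -0.01 ] eff [-52.053 -36.792]
t 10.77 pos [0.6557 0.2293 0.0803] h -14.49 zax [ 1.e-04  0.e+00 -1.e+00] F [ 0.54 -0.69 -4.5 ] tq [0.017 0.043 0.067] open 0.0335 q6 0.48
```

Call:
jog_arm(deltas=[[[0,0,0],[0,0,0.015],0.02],[[0,0,0],[0,0,0.03],0.02],[[0,0,0],[0,0,0.045],0.02],[[0,0,0],[0,0,0.057],0.02],[[0,0,0],[0,0,0.064],0.02],[[0,0,0],[0,0,0.068],0.02],[[0,0,0],[0,0,0.07],0.02],[[0,0,0],[0,0,0.071],0.02],[[0,0,0],[0,0,0.072],0.02],[[0,0,0],[0,0,0.072],0.02]])

```text
t: 11.6
tool_pos: [0.6561, 0.2295, 0.0094]
tool_rot: [-3.116, 0.396, -0.001]
contact_force: [-2.9, -1.4, 0.1]
opening: 0.0332
```

Call:
jog_arm(deltas=[[[0,0,0],[0,0,0],0.04],[[0,0,0],[0,0,0],0.05],[[0,0,0],[0,0,0],0.06],[[0,0,0],[0,0,0],0.065],[[0,0,0],[0,0,-0.015],0.065],[[0,0,0],[0,0,-0.045],0.065],[[0,0,0],[0,0,-0.08],0.065],[[0,0,0],[0,0,-0.12],0.065],[[0,0,0],[0,0,-0.14],0.065],[[0,0,0],[0,0,-0.14],0.065]])

```text
t: 12.43
tool_pos: [0.66, 0.2304, 0.1585]
tool_rot: [-3.111, 0.395, -0.022]
contact_force: [1.0, -0.2, 1.1]
opening: 0.0652
```

```bash
python3 - <<'E'
from go import *
o=st();delta([.446,.289,.14],1.4)
E
```

```text
t 12.43 pos [0.66   0.2304 0.1585] h -14.49 zax [ 0.0143  0.0034 -0.9999] F [ 0.99 -0.19  1.05] tq [ 0.026 -0.041 -0.05 ] open 0.0652 q6 0.48
turn [-0.29, -0.79, -15.89] shift [-0.2221, -0.0031, 0.0156] rows>= 5.3
```

Call:
jog_arm(deltas=[[[0,0,-3],[-0.036,-0.001,0],0.065],[[0,0,-6],[-0.073,-0.002,0],0.065],[[0,0,-9],[-0.11,-0.003,0],0.065],[[0,0,-12],[-0.147,-0.004,0],0.065],[[0,0,-14],[-0.183,-0.005,0],0.065],[[0,0,-15.9],[-0.218,-0.005,0],0.065],[[0,0,-15.9],[-0.218,-0.005,0],0.065],[[0,0,-15.9],[-0.218,-0.005,0],0.065]])

```text
t: 13.1
tool_pos: [0.4443, 0.289, 0.1482]
tool_rot: [3.141, 0.042, 0.0]
contact_force: [0.4, 1.4, -0.2]
opening: 0.0651
```

```bash
python3 - <<'E'
from go import *
im=get_image("wrist");cv2.imwrite("pics/w6.png",im[:,:,::-1]);st();delta([.446,.289,.0095],1.4)
E
```

```text
t 13.15 pos [0.4456 0.2889 0.1486] h 1.45 zax [ 1.e-03  1.e-04 -1.e+00] F [-0.09 -0.71  0.38] tq [ 0.009  0.036 -0.035] open 0.0651 q6 0.41
turn [-0.0, -0.06, 0.05] shift [0.0002, -0.0001, 0.1391] rows>= 3.3
```

View pics/w6.png

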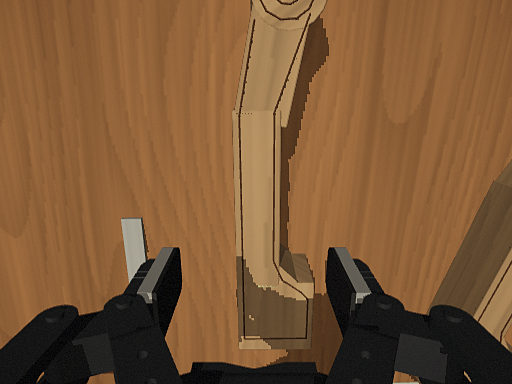

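Call:
jog_arm(deltas=[[[0,0,0],[0,0,0.03],0.06],[[0,0,0],[0,0,0.06],0.06],[[0,0,0],[0,0,0.085],0.06],[[0,0,0],[0,0,0.105],0.06],[[0,0,0],[0,0,0.12],0.06],[[0,0,0],[0,0,0.131],0.06],[[0,0,0],[0,0,0.138],0.06],[[0,0,0],[0,0,0.139],0.06],[[0,0,0],[0,0,0.139],0.06]])

```text
t: 13.9
tool_pos: [0.4466, 0.2887, 0.0095]
tool_rot: [-3.141, -0.038, -0.001]
contact_force: [-0.5, 0.2, 0.4]
opening: 0.0599
```

Call:
jog_arm(deltas=[[[0,0,0],[0,0,0],0.05],[[0,0,0],[0,0,0],0.042],[[0,0,0],[0,0,0],0.036],[[0,0,0],[0,0,0],0.03],[[0,0,0],[0,0,0],0.025],[[0,0,0],[0,0,0],0.02],[[0,0,0],[0,0,0],0.02]], squeeze=70)

```text
t: 14.48
tool_pos: [0.4469, 0.2892, 0.0106]
tool_rot: [-3.14, -0.039, -0.003]
contact_force: [0.8, -0.6, 5.9]
opening: 0.0332
```

Call:
jog_arm(deltas=[[[0,0,0],[0,0,-0.003],0.02],[[0,0,0],[0,0,-0.012],0.02],[[0,0,0],[0,0,-0.025],0.02],[[0,0,0],[0,0,-0.045],0.02],[[0,0,0],[0,0,-0.065],0.02],[[0,0,0],[0,0,-0.085],0.02],[[0,0,0],[0,0,-0.105],0.02],[[0,0,0],[0,0,-0.125],0.02],[[0,0,0],[0,0,-0.14],0.02],[[0,0,0],[0,0,-0.15],0.02],[[0,0,0],[0,0,-0.15],0.02],[[0,0,0],[0,0,-0.15],0.02]])

```text
t: 15.48
tool_pos: [0.4457, 0.2887, 0.1596]
tool_rot: [-3.141, -0.039, -0.001]
contact_force: [-0.4, -0.2, -3.8]
opening: 0.0334
```

```bash
python3 - <<'E'
from go import *
o=ctrl.get_obs(); im=get_image("wrist");cv2.imwrite("pics/w7.png",cv2.resize(im[:,:,::-1],(800,600),interpolation=cv2.INTER_CUBIC));np.savez("w7.npz",im=im,p=o["tool_pos"],r=o["tool_rot"]);st()
E
```

```text
t 15.53 pos [0.4452 0.2884 0.1584] h 1.41 zax [-1.5e-03 -6.0e-04 -1.0e+00] F [ 0.28 -0.04 -3.92] tq [-0.032  0.043  0.025] open 0.0331 q6 0.41
```

View pics/w7.png

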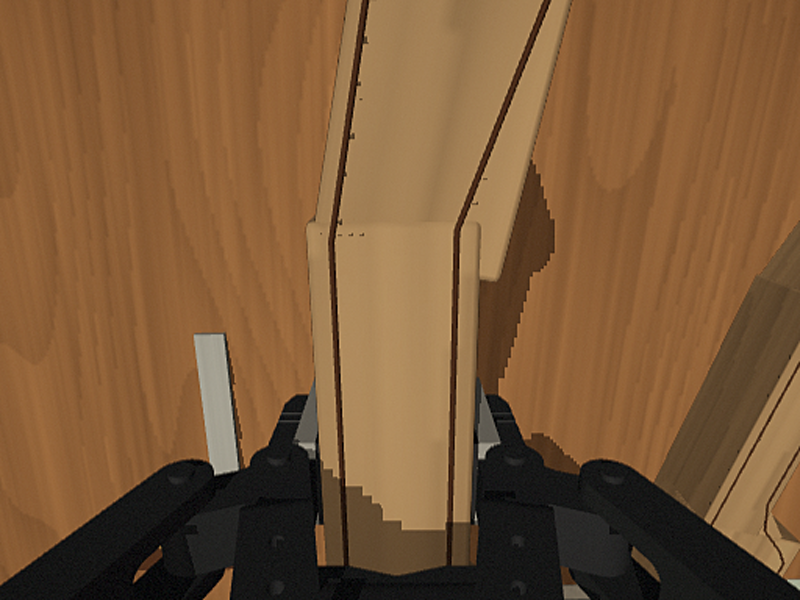

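```bash
python3 - <<'E'
from go import *
d=np.load("w7.npz"); cam=campose("wrist",dict(tool_pos=d["p"],tool_rot=d["r"]))
W=unproj(np.array([(307,222),(480,224),(322,480),(476,480)])/1.5625,d["p"][2]-.0100+.052,cam)
print(((W-d["p"])@R.from_rotvec(d["r"]).as_matrix()).round(4))
E
```

```text
[[-0.0173 -0.0595 -0.042 ]
 [ 0.0155 -0.0592 -0.042 ]
 [-0.0167 -0.0023 -0.042 ]
 [ 0.0174 -0.0024 -0.042 ]]
```

Call:
jog_arm(deltas=[[[0,0,2],[0.002,0.012,-0.002],0.02],[[0,0,6],[0.004,0.03,-0.004],0.02],[[0,0,11],[0.007,0.055,-0.006],0.02],[[0,0,16],[0.01,0.08,-0.007],0.02],[[0,0,21],[0.013,0.105,-0.007],0.02],[[0,0,26],[0.016,0.13,-0.007],0.02],[[0,0,31],[0.018,0.155,-0.007],0.02],[[0,0,36],[0.021,0.18,-0.007],0.02],[[0,0,41],[0.024,0.205,-0.007],0.02],[[0,0,46],[0.027,0.23,-0.007],0.02],[[0,0,51],[0.03,0.255,-0.007],0.02],[[0,0,55],[0.032,0.27,-0.007],0.02]])

```text
t: 16.53
tool_pos: [0.4835, 0.0169, 0.1648]
tool_rot: [2.797, -1.425, -0.003]
contact_force: [0.4, 0.2, -3.2]
opening: 0.0334
```

```bash
python3 - <<'E'
from go import *
st();delta([.5129,-.1904,.165],-98.0)
E
```

```text
t 16.53 pos [0.4835 0.0169 0.1648] h -54.0 zax [-2.7e-03 -9.0e-04 -1.0e+00] F [ 0.44  0.16 -3.23] tq [ 0.079 -0.028 -0.011] open 0.0334 q6 0.82
turn [0.17, -0.01, 44.0] shift [0.185, 0.0981, -0.0001] rows>= 6.1
```

Call:
jog_arm(deltas=[[[0,0,5],[0.021,0.011,0],0.02],[[0,0,10],[0.042,0.022,0],0.02],[[0,0,15],[0.063,0.033,0],0.02],[[0,0,20],[0.084,0.044,0],0.02],[[0,0,25],[0.105,0.056,0],0.02],[[0,0,30],[0.126,0.067,0],0.02],[[0,0,35],[0.147,0.078,0],0.02],[[0,0,40],[0.166,0.088,0],0.02],[[0,0,43],[0.178,0.095,0],0.02],[[0,0,43],[0.183,0.098,0],0.02],[[0,0,43],[0.183,0.098,0],0.02],[[0,0,43],[0.183,0.098,0],0.02]])

```text
t: 17.53
tool_pos: [0.5135, -0.1855, 0.1653]
tool_rot: [2.09, -2.345, -0.003]
contact_force: [-0.7, 0.4, -3.5]
opening: 0.0333
```

```bash
python3 - <<'E'
from go import *
get_image("wrist");get_image("wrist")
o=st(); im=get_image("wrist");cv2.imwrite("pics/w8.png",cv2.resize(im[:,:,::-1],(800,600),interpolation=cv2.INTER_CUBIC));np.savez("w8.npz",im=im,p=o["tool_pos"],r=o["tool_rot"]);st()
s=get_image("scene"); np.save("scene2.npy",s); crop(s,140,110,170,120,4.7,"s2.png")
E
```

```text
t 17.63 pos [ 0.5138 -0.1849  0.1658] h -96.52 zax [-9.e-04  9.e-04 -1.e+00] F [ 0.13  0.77 -3.09] tq [ 0.06  -0.01  -0.003] open 0.0333 q6 1.2
t 17.68 pos [ 0.5139 -0.1849  0.1659] h -96.51 zax [-6.e-04  6.e-04 -1.e+00] F [-1.1   0.01 -2.89] tq [ 0.055 -0.011  0.001] open 0.0335 q6 1.2
```

View pics/w8.png

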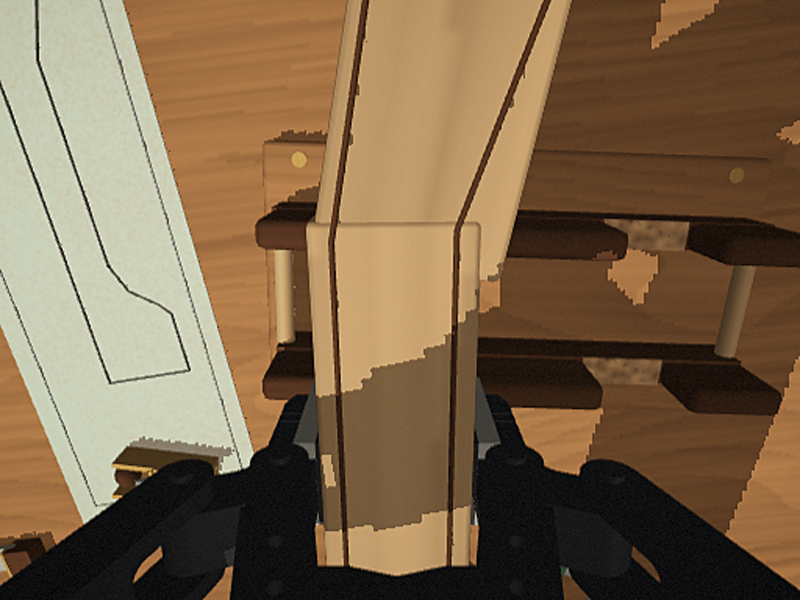

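View pics/s2.png

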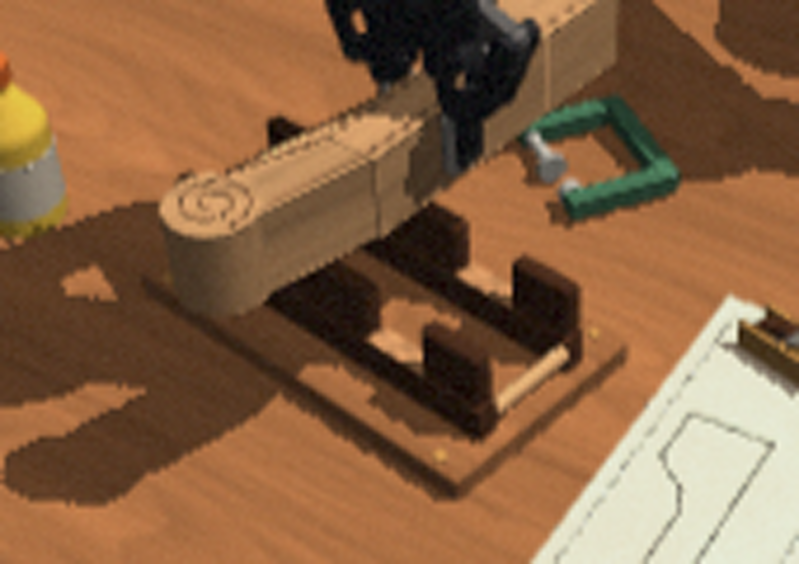

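```bash
python3 - <<'E'
from go import *
im=np.load("w8.npz")["im"]; crop(im,340,120,172,150,4.6,"w8r.png"); crop(im,150,80,100,190,3.1,"w8l.png")
E
```

```text
(no output)
```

View pics/w8r.png

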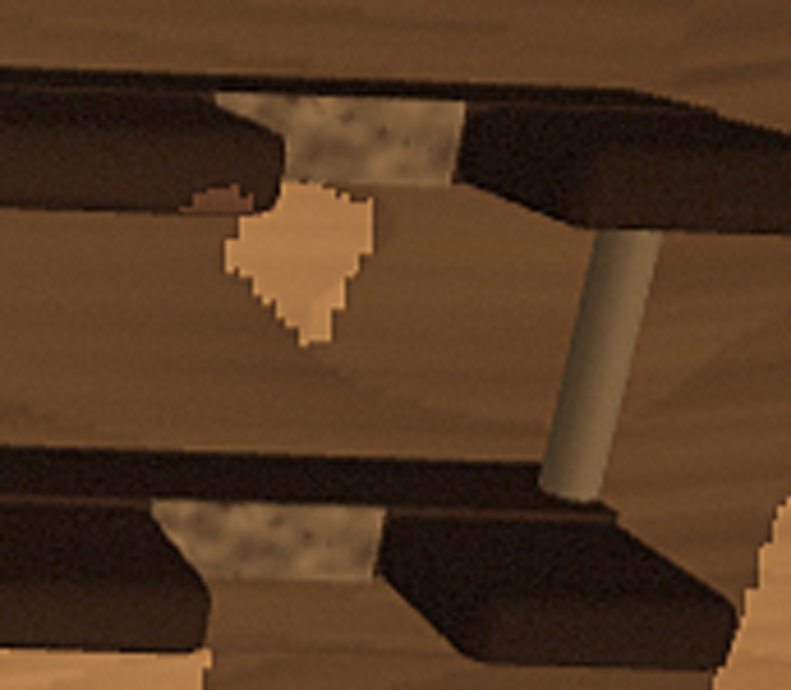

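View pics/w8l.png

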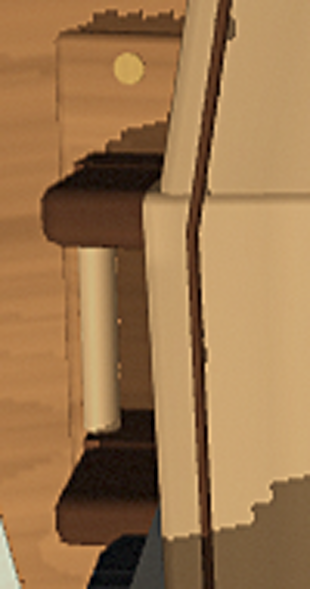

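```bash
python3 - <<'E'
from fit import *
from go import *
d=np.load("w8.npz"); cam=campose("wrist",dict(tool_pos=d["p"],tool_rot=d["r"]))
A=lambda uv:np.array(uv)/4.6+[340,120]
loc=[(44,-39,45),(44,-81,45),(30,-81,45),(-30,-39,45),(-30,-81,45),(-44,-81,45),(75,135,18)]
uv=list(A([(217,92),(465,100),(452,185),(152,503),(385,510),(375,578)]))+[np.array((57,33))/3.1+[150,80]]
p,r=fit(np.array(loc)/1000,uv,cam,[.5,-.25,-.14]);print(p.round(4),np.degrees(p[2]),r.round(1).tolist())
c,s=np.cos(p[2]),np.sin(p[2]); sl=p[:2]+[-s*.06,c*.06]; print("slotL",sl)
P=sl+.006*np.array([c,s]); o=st(); delta([*P,o["tool_pos"][2]],np.degrees(p[2])-90,o)
# where in tool frame is the shaft again
W=unproj(np.array([(307,222),(480,224),(322,480),(476,480)])/1.5625,d["p"][2]-.0100+.052,cam)
print(((W-d["p"])@R.from_rotvec(d["r"]).as_matrix()).round(4))
E
```

```text
[ 0.4992 -0.2476 -0.144 ] -8.248766811333114 [[0.1, 0.5], [0.4, 0.5], [-0.3, -0.1], [0.9, -0.3], [0.3, -0.3], [-0.5, 0.0], [-0.9, -0.3]]
slotL [ 0.50784589 -0.18819528]
t 17.73 pos [ 0.5141 -0.1849  0.1661] h -96.51 zax [-3.e-04  3.e-04 -1.e+00] F [-0.31 -0.06 -3.28] tq [ 0.033 -0.028  0.002] open 0.0336 q6 1.2
turn [0.02, 0.02, 1.74] shift [0.0041, -0.0002, -0.0] rows>= 0.2
[[-0.0156 -0.0603 -0.0421]
 [ 0.0171 -0.06   -0.0421]
 [-0.0151 -0.0031 -0.042 ]
 [ 0.019  -0.0032 -0.042 ]]
```

Call:
jog_arm(deltas=[[[0,0,1.7],[0.004,0,0],0.02],[[0,0,1.7],[0.004,0,0.01],0.02],[[0,0,1.7],[0.004,0,0.025],0.02],[[0,0,1.7],[0.004,0,0.04],0.02],[[0,0,1.7],[0.004,0,0.052],0.02],[[0,0,1.7],[0.004,0,0.06],0.02],[[0,0,1.7],[0.004,0,0.063],0.02],[[0,0,1.7],[0.004,0,0.063],0.02],[[0,0,1.7],[0.004,0,0.063],0.02]])

```text
t: 18.48
tool_pos: [0.5141, -0.19, 0.1037]
tool_rot: [-2.055, 2.376, -0.001]
contact_force: [-0.7, -0.7, -3.6]
opening: 0.0333
```

```bash
python3 - <<'E'
from go import *
o=st(); im=get_image("wrist");cv2.imwrite("pics/w9.png",cv2.resize(im[:,:,::-1],(800,600),interpolation=cv2.INTER_CUBIC));np.savez("w9.npz",im=im,p=o["tool_pos"],r=o["tool_rot"])
s=get_image("scene"); crop(s,140,110,170,120,4.7,"s3.png")
o=st(); c,s=np.cos(-.144),np.sin(-.144); delta([.50785+.006*c,-.1882+.006*s,o["tool_pos"][2]],-98.25,o)
E
```

```text
t 18.48 pos [ 0.5141 -0.19    0.1037] h -98.29 zax [ 5.e-04 -3.e-04 -1.e+00] F [-0.68 -0.73 -3.63] tq [0.039 0.079 0.005] open 0.0333 q6 1.23
t 18.58 pos [ 0.5145 -0.1902  0.1044] h -98.29 zax [ 1.8e-03 -9.0e-04 -1.0e+00] F [ 0.65  0.19 -2.46] tq [-0.016 -0.022 -0.032] open 0.0332 q6 1.23
turn [-0.11, -0.04, -0.04] shift [-0.001, 0.0008, -0.0] rows>= 0.0
```

View pics/w9.png

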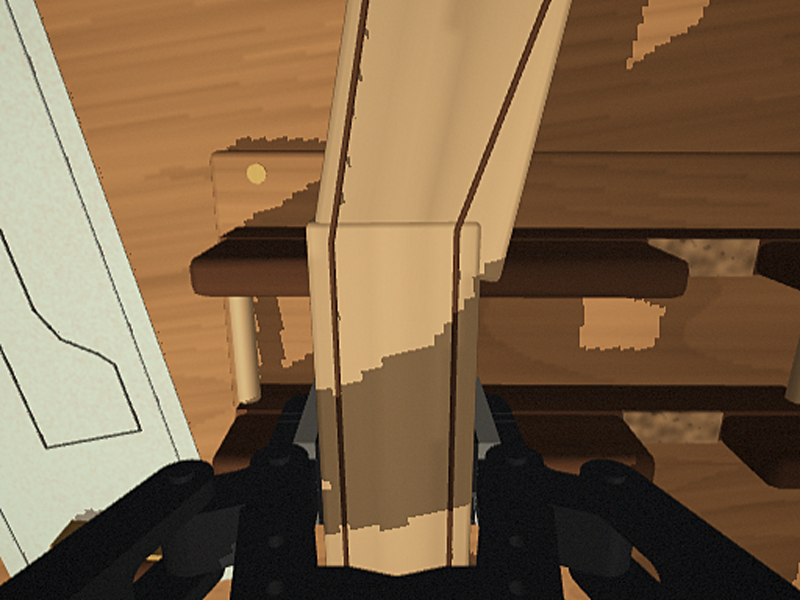

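View pics/s3.png

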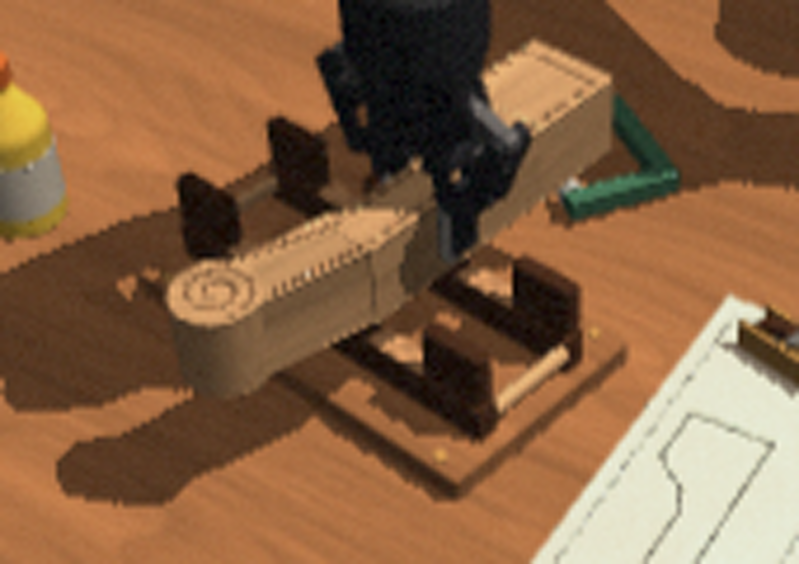

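```bash
python3 - <<'E'
from fit import *
from go import *
d=np.load("w9.npz"); cam=campose("wrist",dict(tool_pos=d["p"],tool_rot=d["r"]))
loc=[(44,-39,45),(44,-81,45),(30,-81,45),(-30,-39,45),(-30,-81,45),(-44,-81,45),(75,135,18)]
uv=np.array([(648,238),(758,240),(752,278),(622,412),(722,413),(718,443),(213,153)])/1.5625
p,r=fit(np.array(loc)/1000,uv,cam,[.5,-.25,-.14]);print(p.round(4),np.degrees(p[2]),r.round(1).tolist())
c,s=np.cos(p[2]),np.sin(p[2]); sl=p[:2]+[-s*.06,c*.06]; print("slotL",sl)
P=sl+.006*np.array([c,s]); o=st(); delta([*P,.054],np.degrees(p[2])-90,o)
E
```

```text
[ 0.4991 -0.2473 -0.1468] -8.410070563922766 [[0.9, 1.5], [0.9, 0.5], [-0.1, -1.1], [1.2, 0.7], [0.6, 0.3], [-0.7, -0.4], [-2.9, -0.8]]
slotL [ 0.5078927  -0.18795813]
t 18.58 pos [ 0.5145 -0.1902  0.1044] h -98.29 zax [ 1.8e-03 -9.0e-04 -1.0e+00] F [ 0.65  0.19 -2.46] tq [-0.016 -0.022 -0.032] open 0.0332 q6 1.23
turn [-0.11, -0.04, 0.12] shift [-0.0013, 0.0009, 0.0504] rows>= 1.2
```

Call:
jog_arm(deltas=[[[0,0,0],[-0.0015,0,0.006],0.02],[[0,0,0],[-0.0015,0,0.014],0.02],[[0,0,0],[-0.0015,0,0.02],0.02],[[0,0,0],[-0.0015,0,0.026],0.02],[[0,0,0],[-0.0015,0,0.031],0.02],[[0,0,0],[-0.0015,0,0.035],0.02],[[0,0,0],[-0.0015,0,0.036],0.02],[[0,0,0],[-0.0015,0,0.036],0.02]])

```text
t: 19.25
tool_pos: [0.5137, -0.1882, 0.0667]
tool_rot: [2.055, -2.376, -0.001]
contact_force: [-0.8, -0.2, -3.8]
opening: 0.0331
```

```bash
python3 - <<'E'
from go import *
o=st(); im=get_image("wrist");cv2.imwrite("pics/w10.png",cv2.resize(im[:,:,::-1],(800,600),interpolation=cv2.INTER_CUBIC));o=st()
E
```

```text
t 19.25 pos [ 0.5137 -0.1882  0.0667] h -98.29 zax [-9.e-04  4.e-04 -1.e+00] F [-0.8  -0.18 -3.76] tq [ 0.039  0.038 -0.018] open 0.0331 q6 1.23
t 19.3 pos [ 0.514  -0.1884  0.0672] h -98.3 zax [-1.e-04  1.e-04 -1.e+00] F [-0.33 -0.19 -3.97] tq [ 0.109 -0.04   0.049] open 0.0331 q6 1.23
```

View pics/w10.png

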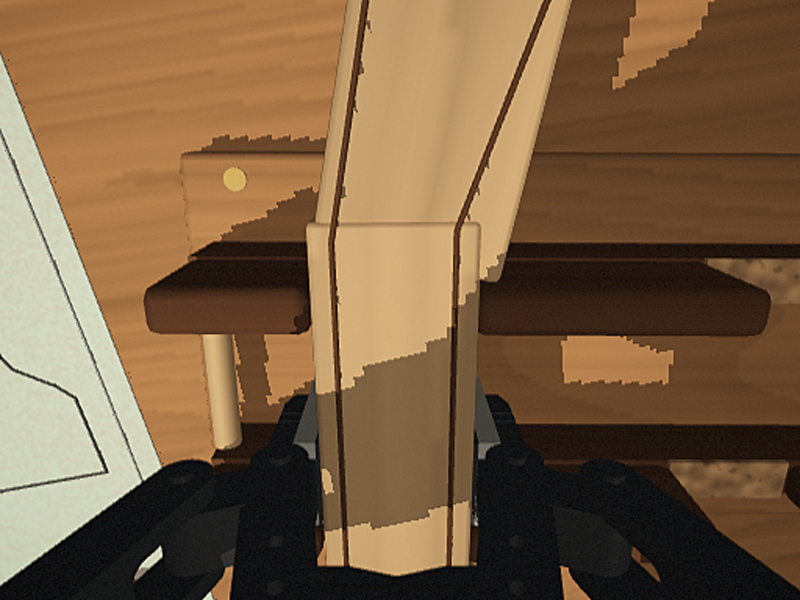

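Call:
jog_arm(deltas=[[[0,0,0],[0,0,0.003],0.02],[[0,0,0],[0,0,0.006],0.02],[[0,0,0],[0,0,0.008],0.02],[[0,0,0],[0,0,0.0095],0.02],[[0,0,0],[0,0,0.011],0.02],[[0,0,0],[0,0,0.012],0.02],[[0,0,0],[0,0,0.0125],0.02],[[0,0,0],[0,0,0.0125],0.02]])

```text
t: 19.97
tool_pos: [0.5141, -0.1884, 0.0556]
tool_rot: [2.055, -2.376, -0.0]
contact_force: [-4.5, 1.3, 2.0]
opening: 0.0336
```

```bash
python3 - <<'E'
from go import *
weigh(6)
E
```

```text
F [-4.544  1.75   4.443] sd [0.54 0.42 1.2 ] T [0.285 0.545 0.038] eff [-32.636 -32.674]
t 20.27 pos [ 0.5141 -0.1884  0.0556] h -98.29 zax [ 1.e-04 -2.e-04 -1.e+00] F [-4.7   2.31  5.65] tq [0.284 0.647 0.043] open 0.0334 q6 1.23
```

Call:
jog_arm(deltas=[[[0,0,0],[0,0,0],0.037],[[0,0,0],[0,0,0],0.042],[[0,0,0],[0,0,0],0.05],[[0,0,0],[0,0,0],0.056],[[0,0,0],[0,0,0],0.056],[[0,0,0],[0,0,-0.01],0.056],[[0,0,0],[0,0,-0.03],0.056],[[0,0,0],[0,0,-0.06],0.056],[[0,0,0],[0,0,-0.09],0.056],[[0,0,0],[0,0,-0.12],0.056],[[0,0,0],[0,0,-0.15],0.056],[[0,0,0],[0,0,-0.15],0.056]])

```text
t: 21.27
tool_pos: [0.5175, -0.1901, 0.2138]
tool_rot: [-2.052, 2.372, -0.02]
contact_force: [0.2, 0.6, 1.7]
opening: 0.0564
```

```bash
python3 - <<'E'
from go import *
o=st(); im=get_image("wrist");cv2.imwrite("pics/w11.png",cv2.resize(im[:,:,::-1],(800,600),interpolation=cv2.INTER_CUBIC));np.savez("w11.npz",im=im,p=o["tool_pos"],r=o["tool_rot"])
s=get_image("scene"); crop(s,140,110,170,120,4.7,"s4.png")
delta([.6565,.2293,.18],-14.5)
E
```

```text
t 21.27 pos [ 0.5175 -0.1901  0.2138] h -98.29 zax [ 0.0122 -0.0065 -0.9999] F [0.16 0.61 1.73] tq [-0.024 -0.069  0.012] open 0.0564 q6 1.23
turn [-0.14, -0.26, -83.79] shift [-0.4342, -0.0796, 0.0272] rows>= 11.7
```

View pics/w11.png

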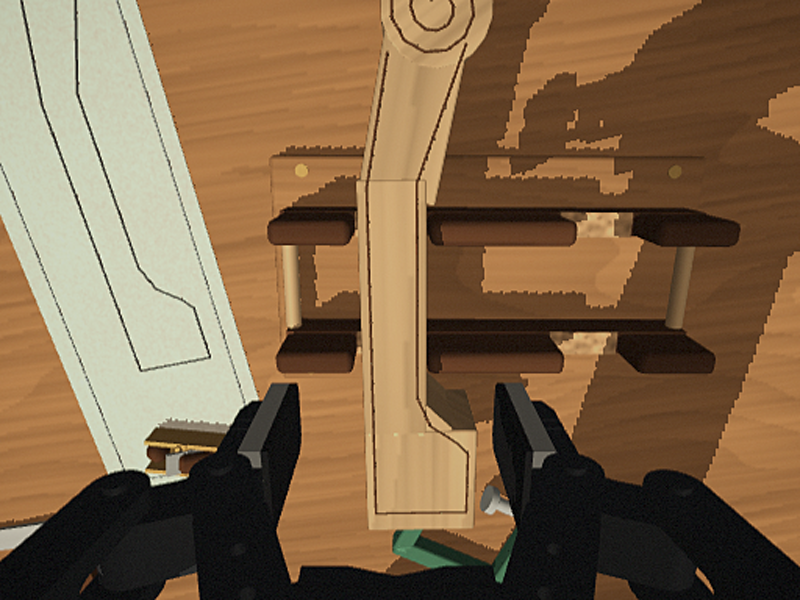

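View pics/s4.png

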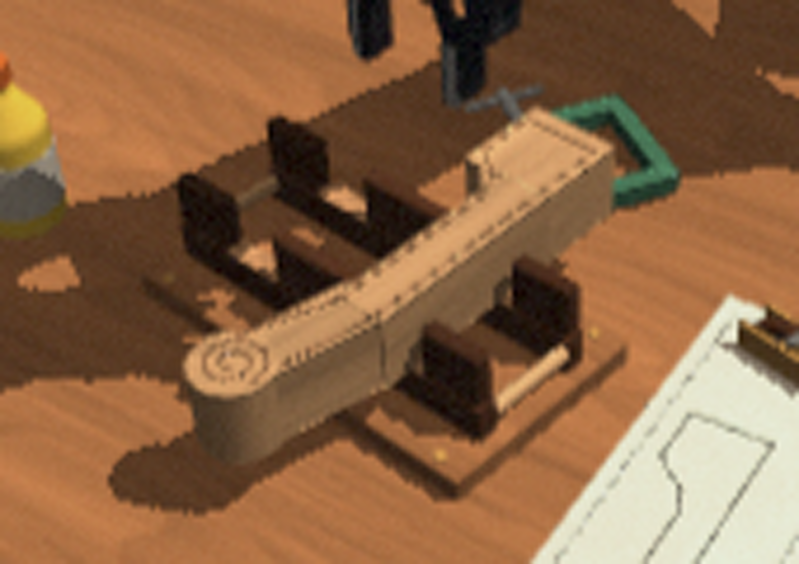

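```bash
python3 - <<'E'
from fit import *
from go import *
d=np.load("w11.npz"); cam=campose("wrist",dict(tool_pos=d["p"],tool_rot=d["r"]))
loc=np.array([(-130,-45,97),(-130,17,97),(65,17,97)])/1000
b,r=fit(loc,np.array([(472,529),(368,528),(358,181)])/1.5625,cam,[.5,-.2,-.14]);print(b.round(4),np.degrees(b[2]),r.round(1).tolist())
k=np.array([(75,135,18),(44,-39,45),(-30,-81,45),(-30,-39,45)])/1000
p,r=fit(k,np.array([(271,156),(560,213),(618,333),(549,332)])/1.5625,cam,[.5,-.25,-.14]);print(p.round(4),np.degrees(p[2]),r.round(1).tolist())
c,s=np.cos(p[2]),np.sin(p[2]); v=b[:2]-p[:2]; print("blank in rack frame",c*v[0]+s*v[1],-s*v[0]+c*v[1])
delta([.6565,.2293,.18],-14.5)
E
```

```text
[ 0.5066 -0.1898 -0.1402] -8.035421065706666 [[0.5, -2.2], [-1.1, -1.2], [0.5, 2.3]]
[ 0.499  -0.2473 -0.147 ] -8.42414630489264 [[-1.3, -0.3], [0.8, 0.2], [-0.3, -0.1], [0.8, 0.5]]
blank in rack frame -0.000858697609299873 0.057925233376646776
turn [-0.14, -0.26, -83.79] shift [-0.4342, -0.0796, 0.0272] rows>= 11.7
```

Call:
jog_arm(deltas=[[[0,0,-6],[-0.03,-0.005,0],0.065],[[0,0,-13],[-0.065,-0.012,0],0.065],[[0,0,-20],[-0.103,-0.019,0],0.065],[[0,0,-27],[-0.14,-0.026,0],0.065],[[0,0,-34],[-0.177,-0.032,0],0.065],[[0,0,-41],[-0.214,-0.039,0],0.065],[[0,0,-48],[-0.251,-0.046,0.005],0.065],[[0,0,-55],[-0.288,-0.053,0.01],0.065],[[0,0,-62],[-0.325,-0.06,0.015],0.065],[[0,0,-69],[-0.362,-0.067,0.02],0.065],[[0,0,-76],[-0.4,-0.074,0.02],0.065],[[0,0,-83],[-0.432,-0.079,0.02],0.065]])

```text
t: 22.37
tool_pos: [0.6534, 0.23, 0.1817]
tool_rot: [3.114, -0.407, -0.007]
contact_force: [-0.1, -0.6, 0.9]
opening: 0.0652
```

```bash
python3 - <<'E'
from go import *
st();delta([.6565,.2293,.15],-14.5)
E
```

```text
t 22.37 pos [0.6534 0.23   0.1817] h -14.89 zax [-4.4e-03 -7.0e-04 -1.0e+00] F [-0.11 -0.58  0.94] tq [-0.017 -0.002  0.01 ] open 0.0652 q6 0.49
turn [0.1, 0.23, -0.39] shift [0.0033, -0.0002, 0.0317] rows>= 0.8
```

Call:
jog_arm(deltas=[[[0,0,0],[0.001,0,0.01],0.065],[[0,0,0],[0.001,0,0.02],0.065],[[0,0,0],[0.001,0,0.03],0.065],[[0,0,0],[0.001,0,0.03],0.065]])

```text
t: 22.7
tool_pos: [0.6528, 0.2257, 0.1497]
tool_rot: [3.11, -0.421, -0.011]
contact_force: [0.1, -0.7, -0.0]
opening: 0.0648
```

```bash
python3 - <<'E'
from go import *
o=st(); im=get_image("wrist");cv2.imwrite("pics/w12.png",cv2.resize(im[:,:,::-1],(800,600),interpolation=cv2.INTER_CUBIC));np.savez("w12.npz",im=im,p=o["tool_pos"],r=o["tool_rot"])
st();delta([.6565,.2293,.0095],-14.5)
E
```

```text
t 22.7 pos [0.6528 0.2257 0.1497] h -15.4 zax [-0.0075 -0.0021 -1.    ] F [ 0.14 -0.74 -0.03] tq [ 0.006  0.009 -0.025] open 0.0648 q6 0.49
t 22.75 pos [0.6535 0.2257 0.1514] h -15.41 zax [-0.0056 -0.0015 -1.    ] F [ 0.15  0.37 -0.13] tq [0.055 0.01  0.009] open 0.0649 q6 0.49
turn [0.17, 0.29, -0.91] shift [0.0026, -0.0047, 0.1419] rows>= 3.4
```

View pics/w12.png

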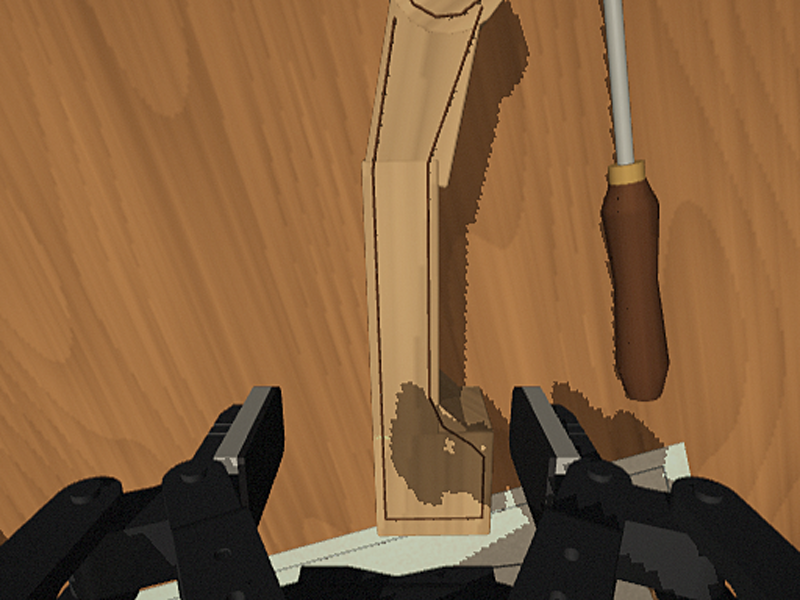

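Call:
jog_arm(deltas=[[[0,0,-0.9],[0.002,-0.004,0.02],0.065],[[0,0,-0.9],[0.002,-0.004,0.045],0.065],[[0,0,-0.9],[0.002,-0.004,0.07],0.065],[[0,0,-0.9],[0.002,-0.004,0.09],0.065],[[0,0,-0.9],[0.002,-0.004,0.11],0.065],[[0,0,-0.9],[0.002,-0.004,0.125],0.065],[[0,0,-0.9],[0.002,-0.004,0.135],0.065],[[0,0,-0.9],[0.002,-0.004,0.14],0.065],[[0,0,-0.9],[0.002,-0.004,0.141],0.065],[[0,0,-0.9],[0.002,-0.004,0.141],0.065]])

```text
t: 23.58
tool_pos: [0.6589, 0.2308, 0.0145]
tool_rot: [-3.116, 0.394, -0.002]
contact_force: [-0.9, -1.1, 0.2]
opening: 0.0652
```

```bash
python3 - <<'E'
from go import *
im=get_image("wrist");cv2.imwrite("pics/w13.png",im[:,:,::-1])
st();delta([.6565,.2293,.0095],-14.5)
E
```

```text
t 23.63 pos [0.6593 0.2309 0.0151] h -14.4 zax [ 2.e-03  5.e-04 -1.e+00] F [ 0.63  0.01 -0.97] tq [0.003 0.047 0.002] open 0.0652 q6 0.48
turn [-0.05, -0.11, 0.1] shift [-0.0024, 0.0023, 0.0056] rows>= 0.2
```

View pics/w13.png

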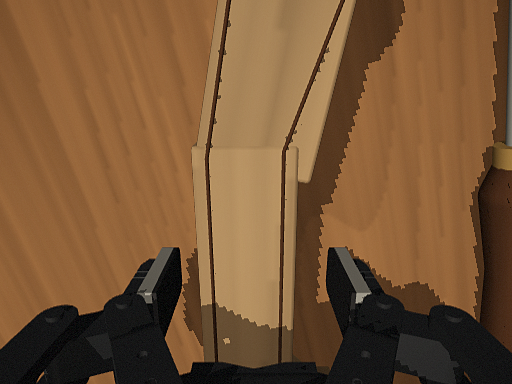

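Call:
jog_arm(deltas=[[[0,0,0],[-0.003,0,0.003],0.06],[[0,0,0],[-0.003,0,0.005],0.06],[[0,0,0],[-0.003,0,0.0055],0.05],[[0,0,0],[-0.003,0,0.0055],0.042],[[0,0,0],[-0.003,0,0.0055],0.036],[[0,0,0],[-0.003,0,0.0055],0.03],[[0,0,0],[-0.003,0,0.0055],0.025],[[0,0,0],[-0.003,0,0.0055],0.02],[[0,0,0],[-0.003,0,0.0055],0.02],[[0,0,0],[-0.003,0,0.0055],0.02]], squeeze=80)

```text
t: 24.47
tool_pos: [0.6562, 0.2315, 0.0089]
tool_rot: [-3.117, 0.393, -0.002]
contact_force: [2.1, -0.8, 2.0]
opening: 0.0332
```

```bash
python3 - <<'E'
from go import *
st()
E
```

```text
t 24.47 pos [0.6562 0.2315 0.0089] h -14.39 zax [ 1.6e-03  1.0e-04 -1.0e+00] F [ 2.14 -0.84  2.02] tq [-0.109 -0.279  0.093] open 0.0332 q6 0.48
```

Call:
jog_arm(deltas=[[[0,0,0],[0,0,-0.003],0.02],[[0,0,0],[0,0,-0.012],0.02],[[0,0,0],[0,0,-0.025],0.02],[[0,0,0],[0,0,-0.045],0.02],[[0,0,0],[0,0,-0.07],0.02],[[0,0,0],[0,0,-0.095],0.02],[[0,0,0],[0,0,-0.12],0.02],[[0,0,0],[0,0,-0.14],0.02],[[0,0,0],[0,0,-0.155],0.02],[[0,0,0],[0,0,-0.166],0.02],[[0,0,0],[0,0,-0.17],0.02],[[0,0,0],[0,0,-0.17],0.02]])

```text
t: 25.47
tool_pos: [0.6557, 0.2316, 0.1792]
tool_rot: [-3.116, 0.393, -0.001]
contact_force: [1.2, 0.1, -5.9]
opening: 0.0333
```

```bash
python3 - <<'E'
from go import *
get_image("wrist")
o=st(); im=get_image("wrist");cv2.imwrite("pics/w14.png",cv2.resize(im[:,:,::-1],(800,600),interpolation=cv2.INTER_CUBIC));np.savez("w14.npz",im=im,p=o["tool_pos"],r=o["tool_rot"])
E
```

```text
t 25.52 pos [0.6551 0.2315 0.1776] h -14.4 zax [-1.1e-03 -2.0e-04 -1.0e+00] F [-0.08 -0.05 -4.9 ] tq [ 0.024 -0.019  0.02 ] open 0.0335 q6 0.48
```

View pics/w14.png

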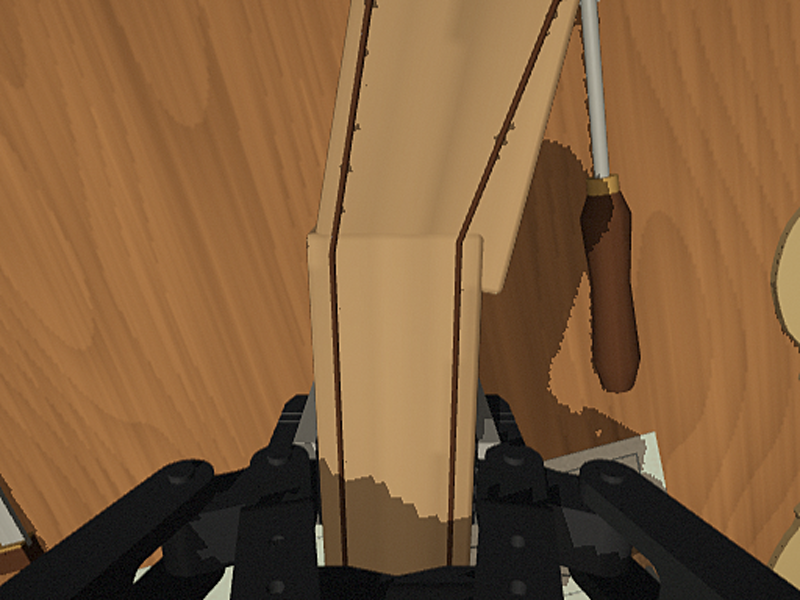

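```bash
python3 - <<'E'
from go import *
d=np.load("w14.npz"); cam=campose("wrist",dict(tool_pos=d["p"],tool_rot=d["r"]))
W=unproj(np.array([(307,236),(482,237),(322,480),(476,480)])/1.5625,d["p"][2]-.0089+.052,cam)
print(((W-d["p"])@R.from_rotvec(d["r"]).as_matrix()).round(4))
hd=.0565; g=.009; P=np.array([.5771,-.0047])+g*np.array([np.cos(hd),np.sin(hd)])
print(P); st(); delta([*P,.180],np.degrees(hd)-90)
E
```

```text
[[-0.0169 -0.057  -0.0431]
 [ 0.0161 -0.0569 -0.0431]
 [-0.0162 -0.003  -0.0431]
 [ 0.0175 -0.0031 -0.0431]]
[ 0.58608564 -0.00419177]
t 25.57 pos [0.6546 0.2314 0.1766] h -14.39 zax [-2.7e-03 -6.0e-04 -1.0e+00] F [-0.79 -1.14 -4.93] tq [-0.011  0.035 -0.044] open 0.0332 q6 0.48
turn [0.15, 0.08, 72.37] shift [-0.0078, 0.2452, -0.0031] rows>= 10.1
```

Call:
jog_arm(deltas=[[[0,0,2],[0,0.007,0],0.02],[[0,0,6],[-0.001,0.02,0],0.02],[[0,0,11],[-0.001,0.037,0],0.02],[[0,0,16],[-0.002,0.054,0],0.02],[[0,0,21],[-0.002,0.071,0],0.02],[[0,0,26],[-0.003,0.088,0],0.02],[[0,0,31],[-0.003,0.105,0],0.02],[[0,0,36],[-0.004,0.122,0],0.02],[[0,0,41],[-0.004,0.139,0],0.02],[[0,0,46],[-0.005,0.156,0],0.02],[[0,0,50],[-0.005,0.17,0],0.02],[[0,0,53],[-0.006,0.18,0],0.02]])

```text
t: 26.57
tool_pos: [0.6036, 0.0574, 0.176]
tool_rot: [2.608, -1.747, -0.005]
contact_force: [-0.4, -0.1, -4.4]
opening: 0.0331
```

```bash
python3 - <<'E'
from go import *
st(); delta([.5851,-.0042,.179],-86.76)
E
```

```text
t 26.57 pos [0.6036 0.0574 0.176 ] h -67.63 zax [-3.7e-03 -3.0e-04 -1.0e+00] F [-0.37 -0.15 -4.43] tq [ 0.008 -0.067  0.001] open 0.0331 q6 1.15
turn [0.21, 0.03, 19.13] shift [0.0499, 0.0405, -0.0029] rows>= 2.7
```

Call:
jog_arm(deltas=[[[0,0,4],[0.011,0.009,0],0.02],[[0,0,8],[0.022,0.018,-0.001],0.02],[[0,0,12],[0.032,0.026,-0.001],0.02],[[0,0,15.5],[0.04,0.033,-0.001],0.02],[[0,0,18],[0.047,0.038,-0.001],0.02],[[0,0,19],[0.05,0.04,-0.001],0.02],[[0,0,19],[0.05,0.04,-0.001],0.02],[[0,0,19],[0.05,0.04,-0.001],0.02],[[0,0,19],[0.05,0.04,-0.001],0.02],[[0,0,19],[0.05,0.04,-0.001],0.02]])

```text
t: 27.4
tool_pos: [0.5872, -0.0023, 0.179]
tool_rot: [2.291, -2.149, -0.001]
contact_force: [-0.1, 0.3, -3.5]
opening: 0.0334
```

```bash
python3 - <<'E'
from go import *
for i in range(4): get_image("wrist")
o=st(); im=get_image("wrist");cv2.imwrite("pics/w15.png",cv2.resize(im[:,:,::-1],(800,600),interpolation=cv2.INTER_CUBIC));np.savez("w15.npz",im=im,p=o["tool_pos"],r=o["tool_rot"])
for n in ["top","scene"]:
    im=get_image(n); cv2.imwrite(f"pics/{n}5.png",cv2.resize(im[:,:,::-1],(800,600),interpolation=cv2.INTER_CUBIC))
st();delta([.5851,-.0042,.179],-86.76)
E
```

```text
t 27.6 pos [ 0.5873 -0.0025  0.1793] h -86.36 zax [ 1.e-04  0.e+00 -1.e+00] F [ 1.06 -0.07 -4.6 ] tq [-0.004  0.015 -0.047] open 0.0335 q6 1.38
t 27.75 pos [ 0.5873 -0.0027  0.1794] h -86.38 zax [ 1.e-04  0.e+00 -1.e+00] F [-0.22  0.05 -3.88] tq [ 0.04  -0.01  -0.079] open 0.0331 q6 1.38
turn [-0.01, -0.0, 0.38] shift [0.0014, 0.0023, 0.0004] rows>= 0.1
```

View pics/w15.png

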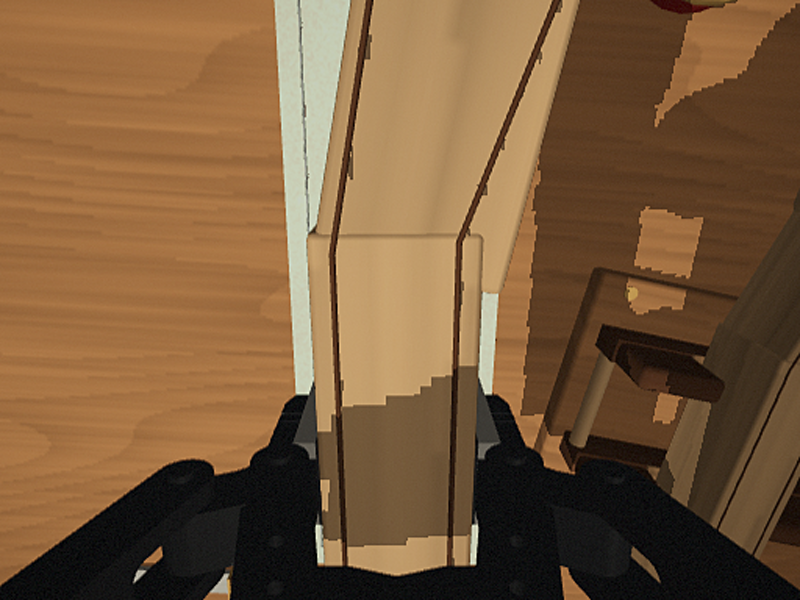

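View pics/top5.png

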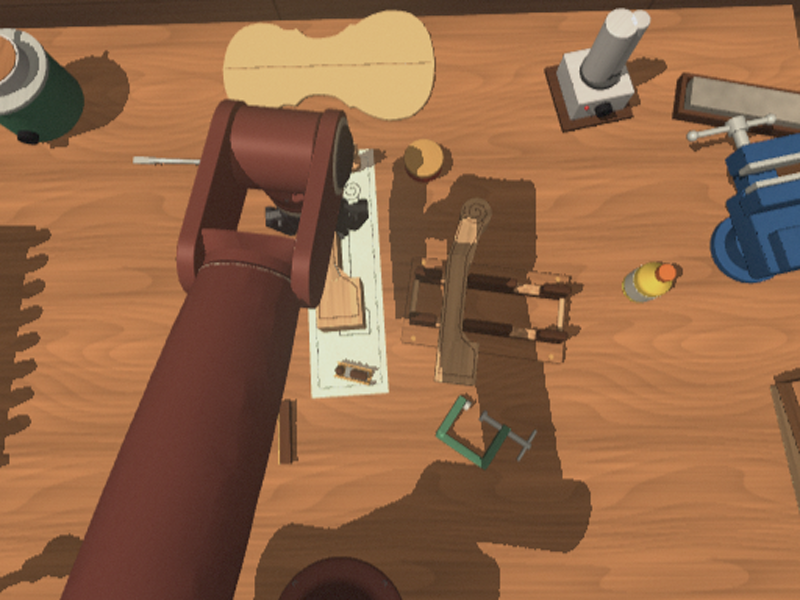

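View pics/scene5.png

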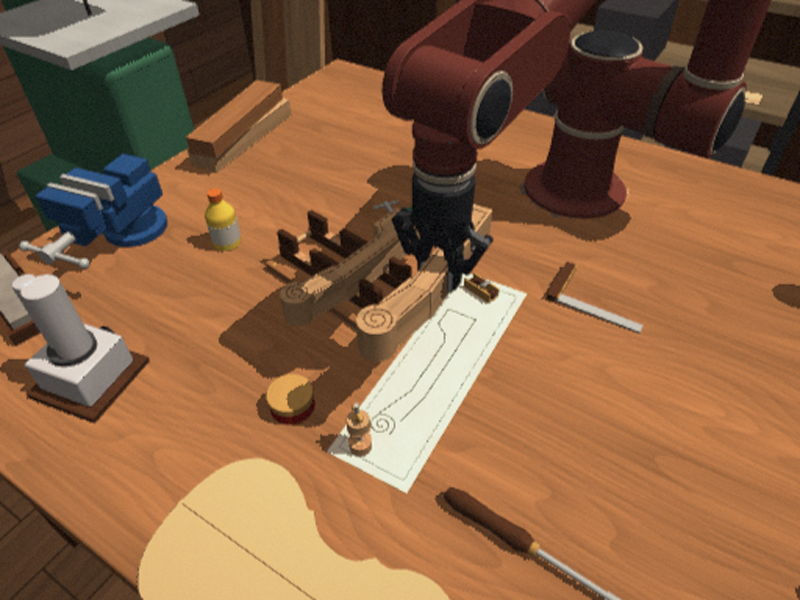

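Call:
jog_arm(deltas=[[[0,0,0.2],[0.0007,0.001,0],0.02],[[0,0,0.4],[0.0014,0.002,0],0.02],[[0,0,0.4],[0.0014,0.0023,0],0.02],[[0,0,0.4],[0.0014,0.0023,0],0.02],[[0,0,0.4],[0.0014,0.0023,0],0.02],[[0,0,0.4],[0.0014,0.0023,0],0.02]])

```text
t: 28.25
tool_pos: [0.585, -0.0044, 0.1793]
tool_rot: [-2.283, 2.158, -0.0]
contact_force: [0.2, -0.3, -5.2]
opening: 0.0332
```

```bash
python3 - <<'E'
from go import *
d=np.load("w15.npz"); cam=campose("wrist",dict(tool_pos=d["p"],tool_rot=d["r"]))
W=unproj(np.array([(276,0),(296,395),(498,293),(494,395)])/1.5625,.001,cam)
c,s=np.cos(.0565),np.sin(.0565)
for w in W: v=w[:2]-[.5771,-.0047]; print("in drawing frame",(c*v[0]+s*v[1]).round(4),(-s*v[0]+c*v[1]).round(4))
for i in range(6): get_image("top")
o=st(); delta([.5851,-.0042,.179],-86.76); print(np.abs(o["dq"]).max())
# blank corners in drawing frame
im=get_image("wrist"); cv2.imwrite("pics/w16.png",cv2.resize(im[:,:,::-1],(800,600)))
cam=campose("wrist",o)
W=unproj(np.array([(307,236),(482,237),(322,480),(476,480)])/1.5625,o["tool_pos"][2]-.0089+.052,cam)
for w in W: v=w[:2]-[.5771,-.0047]; print("blank in drawing",(c*v[0]+s*v[1]).round(4),(-s*v[0]+c*v[1]).round(4))
E
```

```text
in drawing frame 0.1533 0.0657
in drawing frame -0.081 0.0661
in drawing frame -0.009 -0.0637
in drawing frame -0.0799 -0.0658
t 28.55 pos [ 0.585  -0.0044  0.1793] h -86.79 zax [-0. -0. -1.] F [ 0.57 -0.22 -4.2 ] tq [0.031 0.017 0.033] open 0.033 q6 1.38
turn [0.0, -0.0, -0.03] shift [-0.0002, -0.0001, 0.0003] rows>= 0.0
0.002034451900506532
blank in drawing 0.0656 0.0155
blank in drawing 0.0655 -0.0175
blank in drawing 0.0117 0.0149
blank in drawing 0.0117 -0.0189
```

View pics/w16.png

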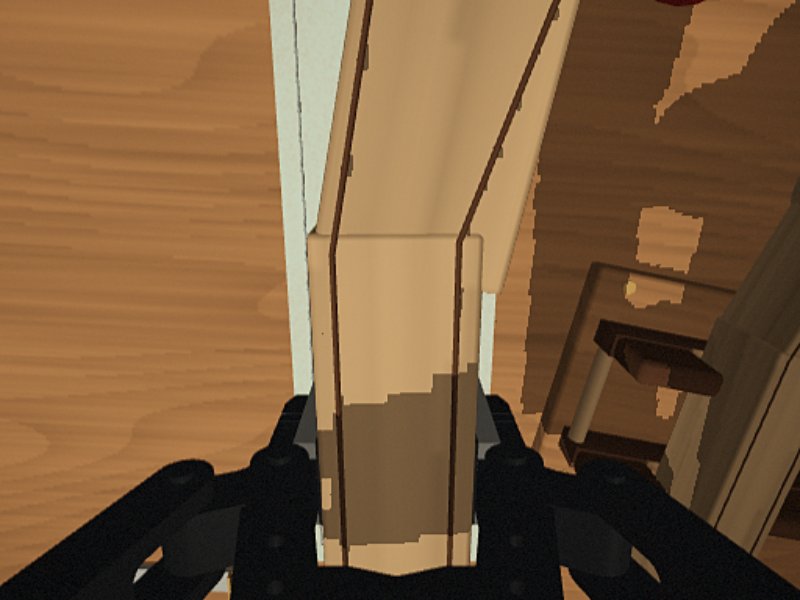

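```bash
python3 - <<'E'
from go import *
print(job.finish_job()); st()
E
```

```text
the job is handed in; nothing more can be done
None
the job is handed in; nothing more can be done
```

I lifted both blanks and felt the difference. The one nearer the robot pulled about 3.2 N (0.33 kg) and the farther one about 4.9 N (0.50 kg), so the farther one is the denser piece.

- **Lighter blank:** it is seated in the left place of the rack. It rested on the floor at the expected height. Afterwards both cameras showed it down in both notches, about 1 mm off along the place and 2 mm across.
- **Heavier blank:** it is still in the gripper, level and still, with its underside about 170 mm above the bench over the outline. It is lined up with the outline to about 1° and centred to within about 2 mm.
- **Checks:** the drawing's position agreed between the top and wrist cameras to about 1–2 mm. The last pictures show no sign that the other items moved, though the arm hid part of the gouge and try square from the top camera. I handed in at about 28.6 s. No check failed.

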